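Change over the tube block on the shaker

ROBOT

A 6-joint arm with a two-finger parallel gripper is mounted at the origin on the work surface. World frame = base frame: x ahead of the robot, y to its left, z up, the work surface at z = 0. Lengths are in m, angles in rad, forces in N, time in s.
With the tool pointing down it reaches from about 0.325 to 0.775 m from the base axis. Payload 5.5 kg.
Tool frame: the origin (TCP) lies midway between the tips of the shut fingers; the grasp point (between the pads) lies 19 mm behind it; y points along the fingers, z is the direction in which the jaws open and shut, and the axes are right-handed (so a half turn about y gives the same grasp; the last joint's range is limited). The gripper opens to 88 mm and grips with 3 to 60 N. Pads are 20 mm wide; open, the fingers measure 115 mm over their backs; the gripper's body (75 mm by 178 mm) begins 61 mm behind the grasp point.
Start: joints at [1.111, 0.091, 1.231, -0, 1.82, -0.057], TCP at [0.235, 0.552, 0.223] pointing down, gripper open.
Joint ranges: [-2.87, 2.87], [-0.86, 2.18], [0.17, 2.46], [-1.51, 4.65], [0.06, 2.69], [-2.65, 2.65]. Speed limits (rad/s): [2.57, 2.57, 3.01, 3.14, 3.14, 3.14].

INTERFACE

Orientations are given as a unit quaternion [w, x, y, z].
In Python, from station import ctrl gives the robot as it stands.
- The arm moves only by the shell command python3 -m pendant 'ROWS' [FORCE]. ROWS is JSON, a list of rows, each an object of numbers: "tx", "ty", "tz": the shift along the tool's x, y, z each as a share of 3 cm, from -1 to 1; "rx", "ry", "rz": the turn, a rotation vector about the tool's x, y, z each as a share of 6 degrees, from -1 to 1; "gripper": the opening in per cent of the stroke, from 0 (shut) to 100 (fully open). A call has 1 to 8 rows; each row shifts and turns the commanded pose from where the row before left it, along the tool's axes as they then stand; what a row does not reach is not made up. A row lasts 1/12 s, in which the tool goes at most 41.7 mm and 7.16 degrees, less where a joint would pass 70% of its speed; a pose out of reach is approached as far as the arm can. A call with a number of a shift or a turn outside -1 to 1 is refused whole. A call with a gripper value outside its range is refused whole. The fingers move at their own pace and stop on an object; FORCE is the grip in N (left out, the last holds). Time passes only in rows, so rows that do not move let the fingers close. It gives the time, the measured TCP pose, the force and the opening at its end, in the units of the state.
- ctrl.observe(): the state, without advancing time (a new reading comes with each control period).
- ctrl.read_camera(name): name is "scene" or "top" or "wrist"; returns a dict with "img" (480x640x3 uint8, blue, green, red), "depth" (480x640 float32, m along the optical axis (not along the pixel's ray), 0 where there is no reading), "K" (3x3 intrinsics, pixels), "view" (4x4, takes a point from world to camera coordinates); the wrist camera has in their place "T_tool_cam" (4x4, takes a point from camera to tool coordinates, whose origin is the TCP and whose axes are the tool frame's). Camera axes: x right, y down, z forward; pixel columns grow to the right and rows downward; lengths in m; the calibration is good to about 2 mm. A picture is of the moment at which its call begins: read the wrist's pose just before it.
- ctrl.job_done(): hands the job in, once; it reports no verdict.
The state is a dict: "time_s": time; "joints": joint angles; "qd": joint speeds; "joint_efforts": joint torques, N m; "position": TCP position; "tool_rot": TCP orientation; "ft_force": force on the tool from outside, world axes, zero at the start; "moment": the same for the moment, N m; "opening": finger opening in m.
Only numpy, scipy, OpenCV 4.12 (cv2) and the standard library are available. Lean on these libraries where they do the work, as an engineer would, in place of code of your own. Each camera call takes 0.05 s, during which the arm holds its last target.

TASK

The shaking run is over: slide the shaker's clamp jaw wide open, then lift every finished tube block (white caps in its wells) out and stand it upright on the black mat. Then find the empty spare tube block (same long shape, open wells), which is in one of the three lidded boxes: never have more than one box uncovered at a time, and leave the two other metal parts in their boxes. Stand the spare in the clamp, its length across the jaws, slide the jaw fully closed on it, put every box's lid fully back on, and disturb nothing else on the bench.

Things in the scene. Friction and masses are not known exactly. Their poses are not given: they have to be found in the camera images.
- shaker: orbital shaker, fixed to the bench, standing still: white base 240 (x) x 230 (y) mm with a steel deck whose top is 68 mm above the bench. Origin: centre of its underside; x points from the sliding jaw to the fixed stop
- deck (a point): point on the deck's top surface, midway between the closed jaws; axes as the shaker's. The fixed stop's face is at x = +41 mm from it (stop 18 mm thick, 170 mm long in y, 30 mm high), the sliding jaw's face at x = -41 mm when closed, -96 mm when fully open. Blocks stand up to 60 mm to either side of it in y
- jaw (a joint): the sliding jaw, m: 0 fully closed, 0.055 fully open; it opens along the shaker's -x against about 3 N of friction and stays where it is left. The jaw is 20 mm thick, 170 mm long in y, 50 mm high above the deck; a lip 45 to 49 mm above the deck reaches 8 mm over the end of a clamped block, so open it before lifting a block out
- jaw_handle (a point): grip of the sliding jaw: an upright black fin on the middle of its top, 14 mm thick along the shaker's x, 50 mm long along y, from 50 to 86 mm above the deck. The point is on its centre line, 72 mm above the deck
- mat: black rubber mat fixed to the bench, 140 (x) x 170 (y) x 3 mm. Origin: centre of its underside. The bench to its right, between boxes and robot (around x 0.43, y -0.14 m), is clear: a lid can be laid there
- done1: finished tube block, there in some runs and absent in others (at least one of the two is there): solid aluminium, 80 mm long (x) x 40 mm (y) x 40 mm high, 280 g, ten wells filled with white tube caps flush with its top. Origin: centre of its underside. Starts standing in the shaker's clamp with its length across the jaws
- done2: finished tube block, there in some runs and absent in others (at least one of the two is there): solid aluminium, 80 mm long (x) x 40 mm (y) x 40 mm high, 280 g, ten wells filled with white tube caps flush with its top. Origin: centre of its underside. Starts standing in the shaker's clamp with its length across the jaws
- spare: the wanted empty tube block: solid aluminium, 80 mm long (x) x 40 mm (y) x 40 mm high, 280 g, two rows of five open dark wells on top. Origin: centre of its underside. It starts lying level on the floor of one of the boxes (underside 4 mm above the bench), under the lid, turned at random
- puck: unwanted round aluminium adapter, 60 mm diameter, 36 mm high, in one of the boxes. Origin: centre of its underside
- stub: unwanted short square aluminium block, 50 x 50 x 34 mm with one large hole, in one of the boxes. Origin: centre of its underside
- box1: blue storage box fixed to the bench, 130 x 130 x 52 mm outside, walls and floor 4 mm; the three boxes are alike. Origin: centre of its underside on the bench, sides along x and y. It starts under a lid and holds one metal part, unseen until the lid is off
- box2: blue storage box fixed to the bench, 130 x 130 x 52 mm outside, walls and floor 4 mm; the three boxes are alike. Origin: centre of its underside on the bench, sides along x and y. It starts under a lid and holds one metal part, unseen until the lid is off
- box3: blue storage box fixed to the bench, 130 x 130 x 52 mm outside, walls and floor 4 mm; the three boxes are alike. Origin: centre of its underside on the bench, sides along x and y. It starts under a lid and holds one metal part, unseen until the lid is off
- lid1: loose lift-off lid, white, 146 x 146 mm, 120 g; all lids are alike and fit any box. Origin: centre of its skirt's lower edge. Skirt 12 mm deep, 138 mm wide inside; top plate 12 to 16 mm above the origin; on it a central grip bar 70 mm long (lid's x), 12 mm thick (y), from 16 to 40 mm above the origin. Fully on, it rests on the rim: origin 40 mm above the bench, centred on the box, sides parallel
- lid2: loose lift-off lid, white, 146 x 146 mm, 120 g; all lids are alike and fit any box. Origin: centre of its skirt's lower edge. Skirt 12 mm deep, 138 mm wide inside; top plate 12 to 16 mm above the origin; on it a central grip bar 70 mm long (lid's x), 12 mm thick (y), from 16 to 40 mm above the origin. Fully on, it rests on the rim: origin 40 mm above the bench, centred on the box, sides parallel
- lid3: loose lift-off lid, white, 146 x 146 mm, 120 g; all lids are alike and fit any box. Origin: centre of its skirt's lower edge. Skirt 12 mm deep, 138 mm wide inside; top plate 12 to 16 mm above the origin; on it a central grip bar 70 mm long (lid's x), 12 mm thick (y), from 16 to 40 mm above the origin. Fully on, it rests on the rim: origin 40 mm above the bench, centred on the box, sides parallel
- wash_bottle: white squeeze bottle with blue cap, 60 mm diameter, 160 mm tall; a bystander, to be left alone. Origin: centre of its underside
- tube_rack: white rack of eight capped tubes, 60 x 170 x 100 mm; a bystander, to be left alone. Origin: centre of its underside
- pipette: hand pipette lying down, about 260 mm long; a bystander, to be left alone. Origin: centre of its underside
- jar: amber glass jar, 70 mm diameter, 90 mm tall; a bystander, to be left alone. Origin: centre of its underside
- beaker: clear beaker, 72 mm diameter, 80 mm tall; a bystander, to be left alone. Origin: centre of its underside
- timer: small white timer, 50 x 75 x 22 mm; a bystander, to be left alone. Origin: centre of its underside
Mind the look-alikes: they are no part of the job. Leave any red look-alike of the box2 alone.

How it is judged:
On the way, in this order (a step that is already met when the one before it is completed fails the run):
1. the clamp jaw is slid open (value of joint jaw above 0.03 m), for 0.1 s.
2. every finished block stands on the mat (x of done1 in the frame of mat between -0.07 and 0.07 m and y of done1 in the frame of mat between -0.085 and 0.085 m and z of done1 in the frame of mat between -0.004 and 0.009 m and angle between each of done1, done2's own z axis and vertical below 0.12 rad and x of done2 in the frame of mat between -0.07 and 0.07 m and y of done2 in the frame of mat between -0.085 and 0.085 m and z of done2 in the frame of mat between -0.004 and 0.009 m), for 0.2 s.
3. the spare block stands in the open clamp (x of spare in the frame of deck between -0.058 and 0.012 m and y of spare in the frame of deck between -0.085 and 0.085 m and z of spare in the frame of deck between -0.006 and 0.006 m and angle between spare's own z axis and vertical below 0.1 rad and value of joint jaw above 0.015 m), for 0.2 s.
4. the jaw is closed on the spare block (x of spare in the frame of deck between -0.006 and 0.006 m and y of spare in the frame of deck between -0.085 and 0.085 m and z of spare in the frame of deck between -0.006 and 0.006 m and angle between spare's own z axis and vertical below 0.1 rad and angle between the x axis of spare and the x axis of shaker, either way round below 0.12 rad and value of joint jaw below 0.006 m), for 0.2 s.
At the end, for the whole second after the job is handed in: Finished blocks upright, centred over the mat; spare upright on the deck between stop and jaw, square within 7 degrees, jaw within 6 mm of closed; every box has a level lid (within 12 mm sideways, 6 mm in height); puck and stub in their boxes; all at rest (all of step 2 and all of step 4 and ((horizontal distance between lid1 and box1 below 0.012 m and z of lid1 in the frame of box1 between 0.034 and 0.046 m and angle between lid1's own z axis and vertical below 0.06 rad) or (horizontal distance between lid2 and box1 below 0.012 m and z of lid2 in the frame of box1 between 0.034 and 0.046 m and angle between lid2's own z axis and vertical below 0.06 rad) or (horizontal distance between lid3 and box1 below 0.012 m and z of lid3 in the frame of box1 between 0.034 and 0.046 m and angle between lid3's own z axis and vertical below 0.06 rad)) and ((horizontal distance between lid1 and box2 below 0.012 m and z of lid1 in the frame of box2 between 0.034 and 0.046 m and angle between lid1's own z axis and vertical below 0.06 rad) or (horizontal distance between lid2 and box2 below 0.012 m and z of lid2 in the frame of box2 between 0.034 and 0.046 m and angle between lid2's own z axis and vertical below 0.06 rad) or (horizontal distance between lid3 and box2 below 0.012 m and z of lid3 in the frame of box2 between 0.034 and 0.046 m and angle between lid3's own z axis and vertical below 0.06 rad)) and ((horizontal distance between lid1 and box3 below 0.012 m and z of lid1 in the frame of box3 between 0.034 and 0.046 m and angle between lid1's own z axis and vertical below 0.06 rad) or (horizontal distance between lid2 and box3 below 0.012 m and z of lid2 in the frame of box3 between 0.034 and 0.046 m and angle between lid2's own z axis and vertical below 0.06 rad) or (horizontal distance between lid3 and box3 below 0.012 m and z of lid3 in the frame of box3 between 0.034 and 0.046 m and angle between lid3's own z axis and vertical below 0.06 rad)) and ((horizontal distance between puck and box1 below 0.07 m and height (world z) of puck below 0.03 m) or (horizontal distance between puck and box2 below 0.07 m and height (world z) of puck below 0.03 m) or (horizontal distance between puck and box3 below 0.07 m and height (world z) of puck below 0.03 m)) and ((horizontal distance between stub and box1 below 0.07 m and height (world z) of stub below 0.03 m) or (horizontal distance between stub and box2 below 0.07 m and height (world z) of stub below 0.03 m) or (horizontal distance between stub and box3 below 0.07 m and height (world z) of stub below 0.03 m)) and linear speed of each of done1, done2, spare, lid1, lid2, lid3 below 0.02 m/s); the robot touches nothing.
It fails at once if two boxes uncovered at the same time (horizontal distance between each of lid1, lid2, lid3 and box1 above 0.08 m and horizontal distance between each of lid1, lid2, lid3 and box2 above 0.08 m).
It fails at once if two boxes uncovered at the same time (horizontal distance between each of lid1, lid2, lid3 and box1 above 0.08 m and horizontal distance between each of lid1, lid2, lid3 and box3 above 0.08 m).
It fails at once if two boxes uncovered at the same time (horizontal distance between each of lid1, lid2, lid3 and box2 above 0.08 m and horizontal distance between each of lid1, lid2, lid3 and box3 above 0.08 m).
It fails at once if an unwanted part lifted out of its box (height (world z) of any of puck, stub above 0.07 m).
It fails at once if a bystander moved by more than 30 mm (distance of any of wash_bottle, tube_rack, pipette, jar, beaker, timer from where it was at the start of the episode above 0.03 m).
Of done1, done2 only 1 to 2 are there at a start; the rules pass over those that are not, and their reading is None.
At some moment in a run one of done1, done2 may be knocked a few centimetres aside while the robot is not near it.
Once in a run the grip may slacken for a moment while it holds something.
It also fails if it takes over 210 s, if anything falls off the work surface, if the arm or the gripper's body presses on something with over 40 N, if the wrist force passes 120 N, or if a joint passes its speed limit or range.

## Working session

There is one attempt and no reset: what is moved stays moved. The work goes in short steps, Python scripts to look and compute and a shell command to move; the robot and the scene stay as the last step left them, time stands still between calls to the robot, and variables do not carry over. Pictures are saved under pics/ and viewed, and the job is handed in when it is done.

```bash
ls; mkdir -p pics
python3 - <<'E'
from station import ctrl
import cv2,numpy as np
print(ctrl.observe())
for n in ["scene","top","wrist"]:
    c=ctrl.read_camera(n); cv2.imwrite(f"pics/{n}0.png",c["img"]); print(n,c["K"],c.get("view",c.get("T_tool_cam")))
E
```

```text
pics
{'time_s': 0.0, 'joints': array([ 1.11130663e+00,  9.18280805e-02,  1.23188870e+00, -1.04233860e-06,
        1.81981102e+00, -5.66903408e-02]), 'qd': array([ 7.12479501e-04,  4.29743321e-04, -5.45414475e-05,  6.11803734e-04,
       -1.73680078e-04, -3.19277965e-04]), 'joint_efforts': array([ 1.11369529e-03, -4.46470714e+01, -4.06430054e+01,  6.99698576e-02,
        2.96071626e-02, -1.13758592e-04]), 'position': array([0.23505763, 0.55170672, 0.22152373]), 'tool_rot': array([-0.69215247,  0.69347568, -0.14162459,  0.14127603]), 'ft_force': array([-0.52733495, -0.10329633,  0.31569675]), 'moment': array([ 0.01943674, -0.02199939,  0.00267294]), 'opening': 0.08790109719433127}
scene [[547.00399913   0.         311.23297712]
 [  0.         547.00399913 238.2922861 ]
 [  0.           0.           1.        ]] [[-0.5613003   0.82737735 -0.01971552  0.37860152]
 [ 0.49545278  0.31684717 -0.80878576 -0.13903879]
 [-0.66292421 -0.4637398  -0.58777282  1.85362613]
 [ 0.          0.          0.          1.        ]]
top [[439.2039091    0.         319.89769766]
 [  0.         439.2039091  237.419409  ]
 [  0.           0.           1.        ]] [[-0.0046889  -0.99991565  0.01211192 -0.08729741]
 [-0.9857223   0.00258302 -0.16835938  0.55800188]
 [ 0.16831389 -0.01272841 -0.98565127  1.22967386]
 [ 0.          0.          0.          1.        ]]
wrist [[397.93317881   0.         309.47000991]
 [  0.         397.93317881 243.69893661]
 [  0.           0.           1.        ]] [[ 7.17412876e-04  9.61912479e-01  2.73356667e-01 -7.42932973e-02]
 [ 6.55996542e-04 -2.73357131e-01  9.61912391e-01 -1.61134606e-01]
 [ 9.99999527e-01 -5.10767307e-04 -8.27121186e-04  4.50582168e-04]
 [ 0.00000000e+00  0.00000000e+00  0.00000000e+00  1.00000000e+00]]
```

View pics/scene0.png

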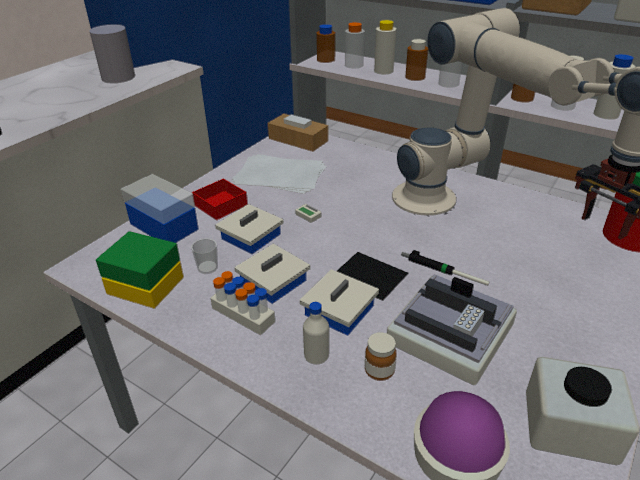

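View pics/top0.png

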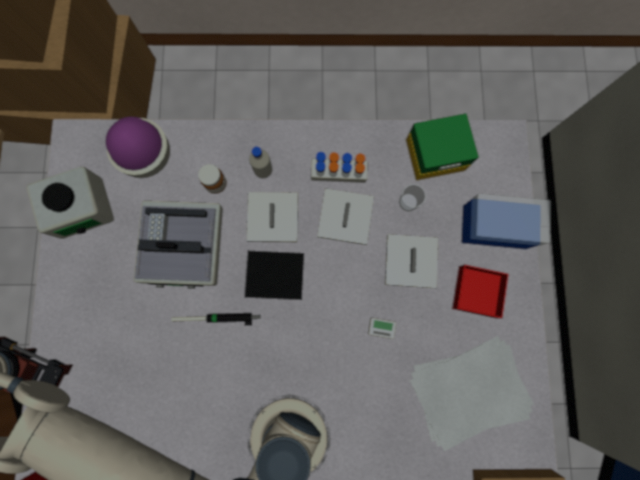

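View pics/wrist0.png

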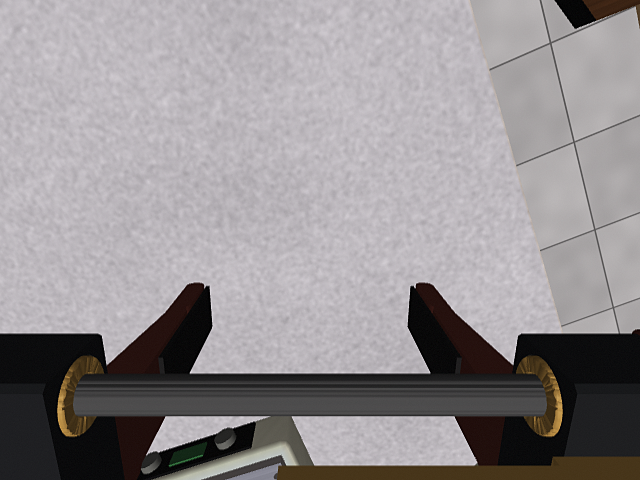

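The scene view shows one capped block at (468,318), on the +y side of the shaker clamp, and the jaw fin at (462,287). The top view shows the lids at (272,216), (345,215) and (413,260), the mat at (275,275) and the pipette at (230,318). The red open box at (482,292) is a look-alike. Next I'll measure these.

```bash
cat > h.py <<'E'
from station import ctrl
import cv2,numpy as np
from scipy.spatial.transform import Rotation as R
def Rq(q): return R.from_quat([q[1],q[2],q[3],q[0]]).as_matrix()
def grab(n,save=None):
    s=ctrl.observe(); c=ctrl.read_camera(n)
    if n=="wrist":
        T=np.eye(4);T[:3,:3]=Rq(s["tool_rot"]);T[:3,3]=s["position"]
        c["w"]=T@c["T_tool_cam"]
    else: c["w"]=np.linalg.inv(c["view"])
    if save: cv2.imwrite("pics/"+save+".png",c["img"])
    return c
def ray(c,u,v):
    K=c["K"];d=np.array([(u-K[0,2])/K[0,0],(v-K[1,2])/K[1,1],1.]);
    return c["w"][:3,3],c["w"][:3,:3]@d
def onz(c,u,v,z):
    o,d=ray(c,u,v); return o+d*(z-o[2])/d[2]
def pts(c,mask):
    v,u=np.nonzero(mask&(c["depth"]>0)); D=c["depth"][v,u]; K=c["K"]
    P=np.stack([(u-K[0,2])/K[0,0]*D,(v-K[1,2])/K[1,1]*D,D],1)
    return P@c["w"][:3,:3].T+c["w"][:3,3]
def cloud(c):
    m=np.ones(c["depth"].shape,bool); v,u=np.nonzero(m); D=c["depth"].ravel();K=c["K"]
    P=np.stack([(u-K[0,2])/K[0,0]*D,(v-K[1,2])/K[1,1]*D,D],1)@c["w"][:3,:3].T+c["w"][:3,3]
    return P.reshape(480,640,3)
def rect(P):
    r=cv2.minAreaRect((P[:,:2]*1000).astype(np.float32)); return np.round(r[0],1),np.round(r[1],1),round(r[2],1)
def st():
    s=ctrl.observe();M=Rq(s["tool_rot"]); print("t",round(s["time_s"],2),"p",np.round(s["position"],4),"op",round(s["opening"],4),"F",np.round(s["ft_force"],1)); print("toolx",M[:,0].round(3),"y",M[:,1].round(3),"z",M[:,2].round(3)); print("j",s["joints"].round(2)); return s
E
python3 - <<'E'
from h import *
c=grab("top"); C=cloud(c); g=c["img"]
for (u,v) in [(300,340),(150,320)]: print("bench",C[v,u])
def comp(mask,seed,name):
    n,l,s,ce=cv2.connectedComponentsWithStats(mask.astype(np.uint8)); 
    k=l[seed[1],seed[0]]; m=l==k; P=C[m]; print(name,k,m.sum(),rect(P),"z",np.round(np.percentile(P[:,2],[5,50,95]),4)); return m
Z=C[...,2]
for nm,sd in [("lidA",(255,215)),("lidB",(330,215)),("lidC",(400,260))]:
    comp((Z>0.045)&(Z<0.065),sd,nm)
for nm,sd in [("barA",(272,216)),("barB",(346,215)),("barC",(413,260))]:
    comp((Z>0.068)&(Z<0.095),sd,nm)
comp((g.max(2)<40),(275,275),"mat")
comp((Z>0.04)&(Z<0.075),(190,265),"shaker deck")
comp((Z>0.045)&(Z<0.20),(190,265),"shaker all")
comp((Z>0.085),(177,212),"stop"); comp((Z>0.13),(178,246),"fin")
comp((g.min(2)>130)&(Z>0.09),(157,225),"caps")
i=cv2.resize(g[180:300,110:320],None,fx=3.8,fy=3.8,interpolation=cv2.INTER_CUBIC);cv2.imwrite("pics/z1.png",i)
E
```

```text
bench [ 0.26407147 -0.03082636  0.00088181]
bench [ 0.32317912  0.40647559 -0.00145618]
lidA 27 2367 (array([619.7,  51.1]), array([146.1, 147.8]), 89.3) z [0.0514 0.0557 0.0598]
lidB 26 2351 (array([ 620.6, -162.7]), array([146. , 147.8]), 80.8) z [0.0514 0.0557 0.0599]
lidC 106 2459 (array([ 488.7, -351.6]), array([147.6, 146.6]), 85.7) z [0.0516 0.056  0.0601]
barA 57 113 (array([619.2,  50.7]), array([69.8, 12.2]), 0.6) z [0.0722 0.0786 0.0837]
barB 58 103 (array([ 619.9, -162.7]), array([12.1, 69.5]), 80.6) z [0.0742 0.0792 0.0843]
barC 111 121 (array([ 487.9, -351.3]), array([13.7, 69. ]), 86.4) z [0.0713 0.0787 0.0834]
mat 13 2448 (array([433.4,  25.8]), array([206.1, 171.9]), 87.3) z [-0.0015  0.003   0.0073]
shaker deck 29 4792 (array([540. , 322.7]), array([232.2, 252.1]), 87.1) z [0.0518 0.0668 0.0722]
shaker all 19 6619 (array([543.9, 322.5]), array([232.2, 244.4]), 87.1) z [0.0541 0.0685 0.118 ]
stop 502 1606 (array([513.4, 157.1]), array([548.7, 165.8]), 70.2) z [0.0917 0.1088 0.1515]
fin 0 285120 (array([ 715.2, -123.7]), array([3203.7, 2116. ]), 87.8) z [-0.7537 -0.0022  0.0691]
caps 0 306787 (array([ 715.2, -123.7]), array([3203.7, 2116. ]), 87.8) z [-0.7534 -0.0015  0.2348]
```

View pics/z1.png

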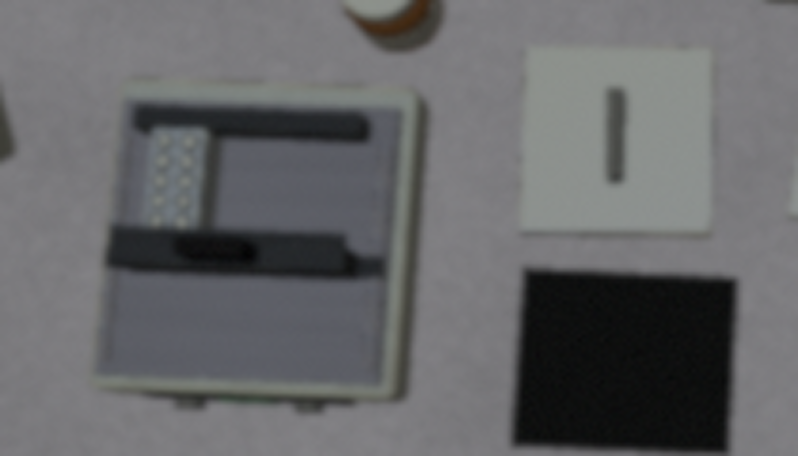

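Run:
```python
from h import *
st()
c=grab("top");C=cloud(c)
for nm,u,v,z in [("mat1",246,250,.003),("mat2",303,252,.003),("mat3",301,299,.003),("mat4",245,296,.003),("bottle",258,153,.16),("jar",207,171,.09),("beaker",411,194,.08),("rackNear",339,181,.03),("timer",382,327,.02),("pip",256,318,.02),("pip2",210,318,.02),("finL",156.5,244.5,.154),("finR",178,247,.154),("stopL",146,209,.098),("stopR",207,213,.098)]:
    print(nm,onz(c,u,v,z).round(3), C[v if isinstance(v,int) else int(v),int(u)].round(3))
```

```text
t 0.2 p [0.2351 0.5518 0.2219] op 0.0879 F [ 0.1 -0.2 -0.2]
toolx [ 0.92  -0.392 -0.   ] y [-0.001 -0.001 -1.   ] z [ 0.392  0.92  -0.001]
j [ 1.11  0.09  1.23 -0.    1.82 -0.06]
mat1 [0.528 0.131 0.003] [0.528 0.131 0.003]
mat2 [ 0.521 -0.039  0.003] [ 0.522 -0.039 -0.003]
mat3 [ 0.382 -0.033  0.003] [ 0.382 -0.033  0.   ]
mat4 [0.391 0.131 0.003] [0.391 0.13  0.01 ]
bottle [0.773 0.08  0.16 ] [0.774 0.08  0.159]
jar [0.745 0.235 0.09 ] [0.745 0.235 0.09 ]
beaker [ 0.679 -0.353  0.08 ] [ 0.698 -0.369  0.009]
rackNear [ 0.733 -0.148  0.03 ] [ 0.741 -0.149  0.005]
timer [ 0.3   -0.267  0.02 ] [ 0.3   -0.267  0.022]
pip [0.328 0.095 0.02 ] [0.328 0.096 0.016]
pip2 [0.328 0.227 0.02 ] [0.328 0.226 0.026]
finL [0.522 0.344 0.154] [0.523 0.345 0.156]
finR [0.515 0.287 0.154] [0.521 0.3   0.114]
stopL [0.631 0.4   0.098] [0.632 0.4   0.097]
stopR [0.62  0.228 0.098] [0.627 0.236 0.067]
```

```bash
cat >> h.py <<'E'
def plan(x,y,z,yaw):
    """yaw: deg, direction of tool z in world (tool pointing down)"""
    s=ctrl.observe();M=Rq(s["tool_rot"]);p=np.array(s["position"])
    a=np.radians(yaw); zt=np.array([np.cos(a),np.sin(a),0]);yt=np.array([0,0,-1.]);xt=np.cross(yt,zt)
    T=np.stack([xt,yt,zt],1); rv=np.degrees(R.from_matrix(M.T@T).as_rotvec())/6
    d=np.array([x,y,z])-p
    print("p",p.round(4),"op",round(s["opening"],4),"t",round(s["time_s"],1),"F",np.round(s["ft_force"],1))
    print("rot first (r units)",rv.round(2),"| then shift (t units, target axes)",(T.T@d/0.03).round(2),"| shift in present axes",(M.T@d/0.03).round(2))
E
python3 -c "
from h import *
plan(.518,.317,.25,-2.9)"
```

```text
p [0.2351 0.5519 0.2221] op 0.0879 t 0.2 F [-1.2 -0.4  0.5]
rot first (r units) [1.000e-02 1.164e+01 1.000e-02] | then shift (t units, target axes) [ 7.34 -0.93  9.81] | shift in present axes [11.74 -0.93 -3.51]
```

```bash
python3 -m pendant '[{"ry":1,"ty":-0.1},{"ry":1,"ty":-0.2},{"ry":1,"ty":-0.2},{"ry":1,"ty":-0.2},{"ry":1,"ty":-0.2},{"ry":1},{"ry":1},{"ry":1}]'; python3 -m pendant '[{"ry":1,"tz":0.5},{"ry":1,"tz":1},{"ry":1,"tz":1},{"ry":0.64,"tz":1},{"tx":1,"tz":1},{"tx":1,"tz":1},{"tx":1,"tz":1},{"tx":1,"tz":1}]';python3 -c "
from h import *
plan(.518,.317,.25,-2.9)"
```

```text
p [0.2351 0.5519 0.2221] op 0.0879 t 0.2 F [-1.2 -0.4  0.5]
rot first (r units) [1.000e-02 1.164e+01 1.000e-02] | then shift (t units, target axes) [ 7.34 -0.93  9.81] | shift in present axes [11.74 -0.93 -3.51]invalid input at $[0]: expected keys tx, ty, tz, rx, ry, rz, gripper
invalid input at $[0]: expected keys tx, ty, tz, rx, ry, rz, gripper
```

```bash
python3 -m pendant '[{"tx":0,"ty":-0.2,"tz":0,"rx":0,"ry":1,"rz":0,"gripper":100},{"tx":0,"ty":-0.2,"tz":0,"rx":0,"ry":1,"rz":0,"gripper":100},{"tx":0,"ty":-0.2,"tz":0,"rx":0,"ry":1,"rz":0,"gripper":100},{"tx":0,"ty":-0.2,"tz":0,"rx":0,"ry":1,"rz":0,"gripper":100},{"tx":0,"ty":-0.1,"tz":0,"rx":0,"ry":1,"rz":0,"gripper":100},{"tx":0,"ty":0,"tz":0,"rx":0,"ry":1,"rz":0,"gripper":100},{"tx":0,"ty":0,"tz":0,"rx":0,"ry":1,"rz":0,"gripper":100},{"tx":0,"ty":0,"tz":0,"rx":0,"ry":1,"rz":0,"gripper":100}]'; python3 -c "
from h import *
plan(.518,.317,.25,-2.9)"
```

```text
time_s: 0.92
position: [0.2352, 0.552, 0.2496]
tool_rot: [-0.574, 0.574, -0.412, 0.413]
ft_force: [-0.3, -0.3, -0.4]
opening: 0.0876
p [0.2352 0.552  0.2496] op 0.0876 t 0.9 F [-0.3 -0.3 -0.4]
rot first (r units) [0.   3.59 0.  ] | then shift (t units, target axes) [ 7.35 -0.01  9.81] | shift in present axes [ 1.043e+01 -1.000e-02  6.430e+00]
```

```bash
python3 -m pendant '[{"tx":0,"ty":0,"tz":0,"rx":0,"ry":0.9,"rz":0,"gripper":100},{"tx":0,"ty":0,"tz":0,"rx":0,"ry":0.9,"rz":0,"gripper":100},{"tx":0,"ty":0,"tz":0,"rx":0,"ry":0.9,"rz":0,"gripper":100},{"tx":0,"ty":0,"tz":0,"rx":0,"ry":0.9,"rz":0,"gripper":100},{"tx":0.7,"ty":0,"tz":0.9,"rx":0,"ry":0,"rz":0,"gripper":100},{"tx":0.7,"ty":0,"tz":0.9,"rx":0,"ry":0,"rz":0,"gripper":100},{"tx":0.7,"ty":0,"tz":0.9,"rx":0,"ry":0,"rz":0,"gripper":100},{"tx":0.7,"ty":0,"tz":0.9,"rx":0,"ry":0,"rz":0,"gripper":100}]'; python3 -m pendant '[{"tx":0.7,"ty":0,"tz":0.9,"rx":0,"ry":0,"rz":0,"gripper":100},{"tx":0.7,"ty":0,"tz":0.9,"rx":0,"ry":0,"rz":0,"gripper":100},{"tx":0.7,"ty":0,"tz":0.9,"rx":0,"ry":0,"rz":0,"gripper":100},{"tx":0.7,"ty":0,"tz":0.9,"rx":0,"ry":0,"rz":0,"gripper":100},{"tx":0.7,"ty":0,"tz":0.9,"rx":0,"ry":0,"rz":0,"gripper":100},{"tx":0.7,"ty":0,"tz":0.9,"rx":0,"ry":0,"rz":0,"gripper":100},{"tx":0.35,"ty":0,"tz":-0.09,"rx":0,"ry":0,"rz":0,"gripper":100},{"tx":0,"ty":0,"tz":0,"rx":0,"ry":0,"rz":0,"gripper":100}]'; python3 -c "
from h import *
plan(.518,.317,.25,-2.9)
grab('wrist','w1')"
```

```text
time_s: 1.58
position: [0.3399, 0.4621, 0.2495]
tool_rot: [-0.488, 0.488, -0.511, 0.511]
ft_force: [0.2, 0.5, -0.6]
opening: 0.088
time_s: 2.25
position: [0.4927, 0.317, 0.2493]
tool_rot: [-0.487, 0.488, -0.512, 0.512]
ft_force: [-0.3, 0.3, -0.4]
opening: 0.0879
p [0.4927 0.317  0.2493] op 0.0879 t 2.2 F [-0.3  0.3 -0.4]
rot first (r units) [0.01 0.   0.01] | then shift (t units, target axes) [-0.04 -0.02  0.84] | shift in present axes [-0.04 -0.03  0.84]
```

View pics/w1.png

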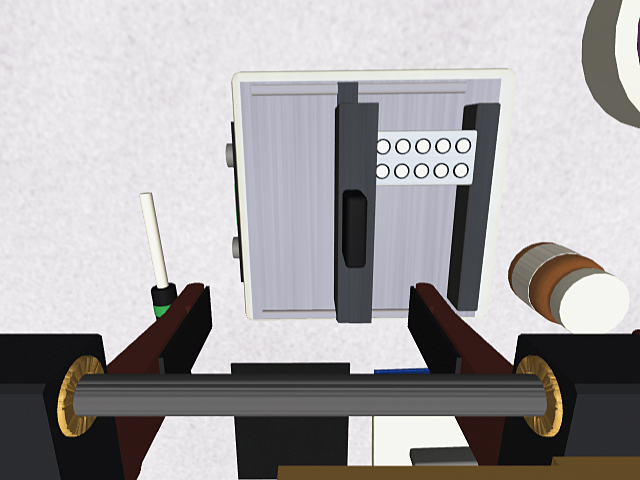

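The wrist view shows the jaw with its black fin at (355,229), the capped block at (425,157) and the stop at (477,210).

Run:
```python
from h import *
c=grab("wrist");C=cloud(c);Z=C[...,2];g=c["img"].astype(int)
print(np.array([C[300,300],C[100,300],C[230,430]]).round(4))
win=np.zeros((480,640),bool);win[60:330,230:520]=True
def big(m,name,lo=0):
    n,l,s,ce=cv2.connectedComponentsWithStats((m&win).astype(np.uint8)); k=1+np.argmax(s[1:,4]); P=C[l==k]; print(name,len(P),rect(P),"z",np.percentile(P[:,2],[5,50,95]).round(4),s[k][:4])
big((Z>0.148)&(Z<0.16),"fintop")
big((Z>0.113)&(Z<0.123),"jawtop")
big((Z>0.094)&(Z<0.104)&(g.max(2)<110),"stoptop")
w2=win.copy(); 
big((Z>0.103)&(Z<0.1125)&(g.min(2)>110),"blocktop")
big((Z>0.050)&(Z<0.075)&(g.min(2)>200),"rim")
# pixel-based fin top
for uv in [(344,190),(366,190),(344,267),(366,267)]: print(onz(c,*uv,.154).round(4))
```

```text
[[0.4797 0.2417 0.0678]
 [0.4895 0.4176 0.0667]
 [0.4966 0.3936 0.4108]]
fintop 1479 (array([524.9, 324.2]), array([49.5, 14.2]), 87.6) z [0.1504 0.1527 0.154 ] [346 198  23  72]
jawtop 6393 (array([528.9, 323.4]), array([169.9,  28.4]), 87.7) z [0.1151 0.1166 0.118 ] [338 106  42 220]
stoptop 4442 (array([627.8, 320.1]), array([168.9,  18.6]), 87.8) z [0.0954 0.0969 0.0981] [457 106  44 207]
blocktop 4497 (array([582.8, 367. ]), array([40.1, 73.4]), 87.9) z [0.1057 0.1071 0.1086] [377 133 101  55]
rim 6934 (array([548.1, 323.1]), array([227.1, 237. ]), 87.7) z [0.054  0.0562 0.0579] [234  73 283 249]
[0.5166 0.3554 0.154 ]
[0.5308 0.3547 0.154 ]
[0.5153 0.3028 0.154 ]
[0.5303 0.3021 0.154 ]
```

```bash
python3 -c "
from h import *
plan(.525,.324,.124,-2.4)"
```

```text
p [0.4915 0.3195 0.2498] op 0.0882 t 2.4 F [0.2 0.6 1.1]
rot first (r units) [ 0.   -0.05 -0.01] | then shift (t units, target axes) [-0.2   4.19  1.11] | shift in present axes [-0.2   4.19  1.11]
```

```bash
python3 -m pendant '[{"tx":-0.1,"ty":0.3,"tz":0.55,"rx":0,"ry":-0.05,"rz":0,"gripper":100},{"tx":-0.1,"ty":0.8,"tz":0.55,"rx":0,"ry":0,"rz":0,"gripper":100},{"tx":0,"ty":1,"tz":0,"rx":0,"ry":0,"rz":0,"gripper":100},{"tx":0,"ty":1,"tz":0,"rx":0,"ry":0,"rz":0,"gripper":70},{"tx":0,"ty":0.7,"tz":0,"rx":0,"ry":0,"rz":0,"gripper":50},{"tx":0,"ty":0.3,"tz":0,"rx":0,"ry":0,"rz":0,"gripper":50},{"tx":0,"ty":0.1,"tz":0,"rx":0,"ry":0,"rz":0,"gripper":50},{"tx":0,"ty":0,"tz":0,"rx":0,"ry":0,"rz":0,"gripper":50}]' 25; python3 -c "
from h import *
plan(.525,.324,.124,-2.4)
grab('wrist','w2')"
```

```text
time_s: 3.02
position: [0.5245, 0.3247, 0.1239]
tool_rot: [0.49, -0.49, 0.51, -0.51]
ft_force: [-0.2, 0.8, 0.1]
opening: 0.0579
p [0.5245 0.3247 0.1239] op 0.0579 t 3.0 F [-0.2  0.8  0.1]
rot first (r units) [ 0.    0.02 -0.  ] | then shift (t units, target axes) [ 0.02 -0.    0.02] | shift in present axes [ 0.02 -0.    0.02]
```

View pics/w2.png

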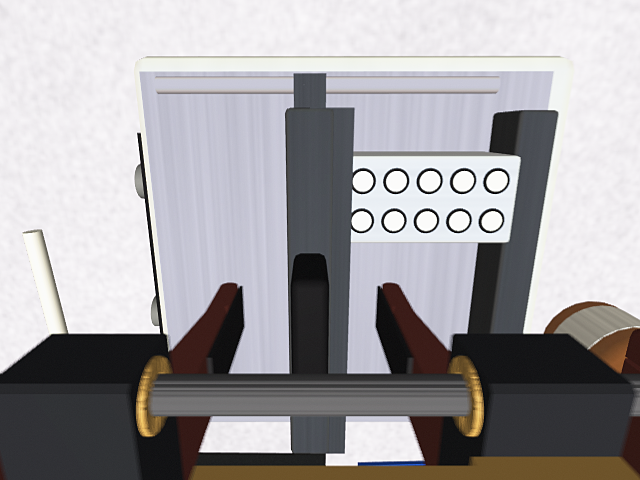

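The fin (311,300) sits between the fingers. I'll grip it and pull the jaw open.

```bash
python3 -m pendant '[{"tx":0,"ty":0,"tz":0,"rx":0,"ry":0,"rz":0,"gripper":0},{"tx":0,"ty":0,"tz":0,"rx":0,"ry":0,"rz":0,"gripper":0},{"tx":0,"ty":0,"tz":0,"rx":0,"ry":0,"rz":0,"gripper":0},{"tx":0,"ty":0,"tz":0,"rx":0,"ry":0,"rz":0,"gripper":0},{"tx":0,"ty":0,"tz":0,"rx":0,"ry":0,"rz":0,"gripper":0},{"tx":0,"ty":0,"tz":0,"rx":0,"ry":0,"rz":0,"gripper":0}]' 35;  python3 -m pendant '[{"tx":0,"ty":0,"tz":-0.2,"rx":0,"ry":0,"rz":0,"gripper":0},{"tx":0,"ty":0,"tz":-0.3,"rx":0,"ry":0,"rz":0,"gripper":0},{"tx":0,"ty":0,"tz":-0.35,"rx":0,"ry":0,"rz":0,"gripper":0},{"tx":0,"ty":0,"tz":-0.35,"rx":0,"ry":0,"rz":0,"gripper":0},{"tx":0,"ty":0,"tz":-0.3,"rx":0,"ry":0,"rz":0,"gripper":0},{"tx":0,"ty":0,"tz":-0.2,"rx":0,"ry":0,"rz":0,"gripper":0},{"tx":0,"ty":0,"tz":-0.1,"rx":0,"ry":0,"rz":0,"gripper":0},{"tx":0,"ty":0,"tz":0,"rx":0,"ry":0,"rz":0,"gripper":0}]'; python3 -c "
from h import *
st()"
```

```text
time_s: 3.57
position: [0.5251, 0.3238, 0.1239]
tool_rot: [0.489, -0.49, 0.51, -0.51]
ft_force: [-3.4, 0.8, 2.1]
opening: 0.014
time_s: 4.23
position: [0.4719, 0.3259, 0.1239]
tool_rot: [-0.49, 0.488, -0.509, 0.511]
ft_force: [9.8, 0.2, -0.9]
opening: 0.0139
t 4.23 p [0.4719 0.3259 0.1239] op 0.0139 F [ 9.8  0.2 -0.9]
toolx [-0.042 -0.999 -0.   ] y [ 0.004  0.    -1.   ] z [ 0.999 -0.042  0.004]
j [ 0.55  0.02  1.48 -0.    1.64  0.59]
```

```bash
python3 -m pendant '[{"tx":0,"ty":0,"tz":-0.07,"rx":0,"ry":0,"rz":0,"gripper":0},{"tx":0,"ty":0,"tz":0,"rx":0,"ry":0,"rz":0,"gripper":0},{"tx":0,"ty":0,"tz":0.06,"rx":0,"ry":0,"rz":0,"gripper":40},{"tx":0,"ty":0,"tz":0,"rx":0,"ry":0,"rz":0,"gripper":50},{"tx":0,"ty":0,"tz":0,"rx":0,"ry":0,"rz":0,"gripper":50},{"tx":0,"ty":-0.3,"tz":0,"rx":0,"ry":0,"rz":0,"gripper":50},{"tx":0,"ty":-1,"tz":0,"rx":0,"ry":0,"rz":0,"gripper":80},{"tx":0,"ty":-1,"tz":0,"rx":0,"ry":0,"rz":0,"gripper":80}]'; python3 -m pendant '[{"tx":0,"ty":-1,"tz":0,"rx":0,"ry":-1,"rz":0,"gripper":80},{"tx":0,"ty":-1,"tz":0,"rx":0,"ry":-1,"rz":0,"gripper":80},{"tx":0,"ty":0,"tz":0,"rx":0,"ry":-1,"rz":0,"gripper":80},{"tx":0,"ty":0,"tz":0,"rx":0,"ry":-1,"rz":0,"gripper":80},{"tx":0,"ty":0,"tz":0,"rx":0,"ry":-1,"rz":0,"gripper":80},{"tx":0,"ty":0,"tz":0,"rx":0,"ry":-1,"rz":0,"gripper":80},{"tx":0,"ty":0,"tz":0,"rx":0,"ry":-1,"rz":0,"gripper":80},{"tx":0,"ty":0,"tz":0,"rx":0,"ry":-1,"rz":0,"gripper":80}]'; python3 -c "
from h import *
plan(.579,.367,.26,87.6)"
```

```text
time_s: 4.9
position: [0.4694, 0.3256, 0.192]
tool_rot: [0.488, -0.491, 0.511, -0.51]
ft_force: [0.6, 0.0, -0.0]
opening: 0.0503
time_s: 5.57
position: [0.4703, 0.3262, 0.2534]
tool_rot: [0.656, -0.655, 0.265, -0.265]
ft_force: [0.5, -0.4, 0.3]
opening: 0.07
p [0.4703 0.3262 0.2534] op 0.07 t 5.6 F [ 0.5 -0.4  0.3]
rot first (r units) [-0.   -6.94 -0.  ] | then shift (t units, target axes) [ 3.56 -0.22  1.51] | shift in present axes [ 1.66 -0.22  3.5 ]
```

```bash
python3 -m pendant '[{"tx":0,"ty":0,"tz":0,"rx":0,"ry":-1,"rz":0,"gripper":80},{"tx":0,"ty":0,"tz":0,"rx":0,"ry":-1,"rz":0,"gripper":80},{"tx":0,"ty":0,"tz":0,"rx":0,"ry":-1,"rz":0,"gripper":80},{"tx":0,"ty":0,"tz":0,"rx":0,"ry":-1,"rz":0,"gripper":80},{"tx":0,"ty":0,"tz":0,"rx":0,"ry":-1,"rz":0,"gripper":80},{"tx":0,"ty":0,"tz":0,"rx":0,"ry":-1,"rz":0,"gripper":80},{"tx":0,"ty":0,"tz":0,"rx":0,"ry":-0.94,"rz":0,"gripper":80},{"tx":0,"ty":0,"tz":0,"rx":0,"ry":0,"rz":0,"gripper":80}]'; python3 -m pendant '[{"tx":0.9,"ty":-0.2,"tz":0.38,"rx":0,"ry":0,"rz":0,"gripper":80},{"tx":0.9,"ty":0,"tz":0.38,"rx":0,"ry":0,"rz":0,"gripper":80},{"tx":0.9,"ty":0,"tz":0.38,"rx":0,"ry":0,"rz":0,"gripper":80},{"tx":0.6,"ty":0,"tz":0.3,"rx":0,"ry":0,"rz":0,"gripper":80},{"tx":0,"ty":0,"tz":0,"rx":0,"ry":0,"rz":0,"gripper":80},{"tx":0,"ty":0,"tz":0,"rx":0,"ry":0,"rz":0,"gripper":80}]'
python3 - <<'E'
from h import *
plan(.579,.367,.26,87.6)
c=grab("wrist","w3");C=cloud(c);Z=C[...,2];g=c["img"].astype(int)
def big(m,name):
    n,l,s,ce=cv2.connectedComponentsWithStats(m.astype(np.uint8)); k=1+np.argmax(s[1:,4]); P=C[l==k]; print(name,len(P),rect(P),"z",np.percentile(P[:,2],[5,50,95]).round(4),s[k][:4])
big((Z>0.094)&(Z<0.104)&(g.max(2)<110),"stoptop")
big((Z>0.103)&(Z<0.1125)&(g.min(2)>110),"blocktop")
big((Z>0.148)&(Z<0.16),"fintop")
big((Z>0.113)&(Z<0.123),"jawtop")
E
```

```text
time_s: 6.23
position: [0.4704, 0.3262, 0.2533]
tool_rot: [0.707, -0.707, 0.016, -0.015]
ft_force: [-0.5, 0.4, -0.4]
opening: 0.0704
time_s: 6.73
position: [0.5718, 0.3645, 0.2573]
tool_rot: [-0.706, 0.707, -0.019, 0.017]
ft_force: [-0.6, -0.7, 0.2]
opening: 0.0704
p [0.5718 0.3645 0.2573] op 0.0704 t 6.7 F [-0.6 -0.7  0.2]
rot first (r units) [ 0.01 -0.08 -0.02] | then shift (t units, target axes) [ 0.24 -0.09  0.09] | shift in present axes [ 0.23 -0.09  0.09]
stoptop 3177 (array([627.6, 319.9]), array([169.3,  18.2]), 87.7) z [0.0954 0.0968 0.098 ] [164 278 196  22]
blocktop 3793 (array([579.4, 367.1]), array([40.1, 79.5]), 87.9) z [0.1056 0.107  0.1084] [288 187  51  95]
fintop 1841 (array([472.4, 325.8]), array([50.1, 14.1]), 88.1) z [0.1505 0.1527 0.1541] [201  81  80  25]
jawtop 7730 (array([476.2, 325.2]), array([170.6,  28.2]), 87.7) z [0.1151 0.1166 0.1181] [130  82 238  44]
```

View pics/w3.png

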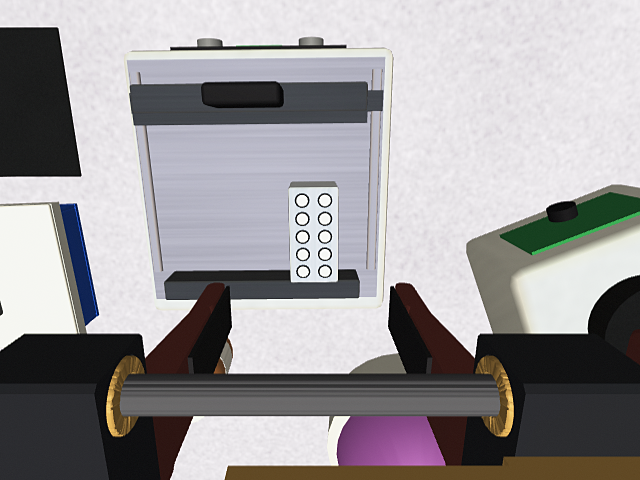

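The jaw is open: the fin moved 52.5 mm, to 472 mm. The block is free and centred at (579.4, 367.1) mm. I'll grasp it across its 40 mm width.

```bash
python3 -c "
from h import *
plan(.579,.367,.079,87.8)"
```

```text
p [0.5713 0.3644 0.2584] op 0.0701 t 6.8 F [-0.4  1.1  0.8]
rot first (r units) [ 0.   -0.1  -0.01] | then shift (t units, target axes) [0.25 5.98 0.1 ] | shift in present axes [0.26 5.98 0.1 ]
```

```bash
python3 -m pendant '[{"tx":0.13,"ty":0.5,"tz":0.05,"rx":0,"ry":-0.1,"rz":0,"gripper":80},{"tx":0.13,"ty":1,"tz":0.05,"rx":0,"ry":0,"rz":0,"gripper":80},{"tx":0,"ty":1,"tz":0,"rx":0,"ry":0,"rz":0,"gripper":80},{"tx":0,"ty":1,"tz":0,"rx":0,"ry":0,"rz":0,"gripper":80},{"tx":0,"ty":1,"tz":0,"rx":0,"ry":0,"rz":0,"gripper":80},{"tx":0,"ty":0.8,"tz":0,"rx":0,"ry":0,"rz":0,"gripper":80},{"tx":0,"ty":0.5,"tz":0,"rx":0,"ry":0,"rz":0,"gripper":80},{"tx":0,"ty":0.18,"tz":0,"rx":0,"ry":0,"rz":0,"gripper":80}]'; python3 -m pendant '[{"tx":0,"ty":0,"tz":0,"rx":0,"ry":0,"rz":0,"gripper":0},{"tx":0,"ty":0,"tz":0,"rx":0,"ry":0,"rz":0,"gripper":0},{"tx":0,"ty":0,"tz":0,"rx":0,"ry":0,"rz":0,"gripper":0},{"tx":0,"ty":0,"tz":0,"rx":0,"ry":0,"rz":0,"gripper":0},{"tx":0,"ty":0,"tz":0,"rx":0,"ry":0,"rz":0,"gripper":0},{"tx":0,"ty":0,"tz":0,"rx":0,"ry":0,"rz":0,"gripper":0}]' 40; python3 -c "
from h import *
st();plan(.579,.367,.079,87.8)"
```

```text
time_s: 7.45
position: [0.5773, 0.3663, 0.0768]
tool_rot: [-0.706, 0.708, -0.015, 0.012]
ft_force: [0.2, 0.7, -0.2]
opening: 0.0705
time_s: 7.95
position: [0.5804, 0.3673, 0.081]
tool_rot: [0.707, -0.707, 0.013, -0.014]
ft_force: [-1.1, 0.6, 5.4]
opening: 0.0398
t 7.95 p [0.5804 0.3673 0.081 ] op 0.0398 F [-1.1  0.6  5.4]
toolx [ 0.999 -0.037  0.002] y [ 0.002  0.001 -1.   ] z [0.037 0.999 0.001]
j [ 0.51  0.34  1.2  -0.    1.6  -1.02]
p [0.5804 0.3673 0.081 ] op 0.0398 t 8.0 F [-1.1  0.6  5.4]
rot first (r units) [-0.01  0.01  0.02] | then shift (t units, target axes) [-0.05  0.07 -0.01] | shift in present axes [-0.05  0.07 -0.01]
```

```bash
python3 -m pendant '[{"tx":0,"ty":-0.3,"tz":0,"rx":0,"ry":0,"rz":0,"gripper":0},{"tx":0,"ty":-0.7,"tz":0,"rx":0,"ry":0,"rz":0,"gripper":0},{"tx":0,"ty":-0.8,"tz":0,"rx":0,"ry":0,"rz":0,"gripper":0},{"tx":0,"ty":-0.8,"tz":0,"rx":0,"ry":0,"rz":0,"gripper":0},{"tx":0,"ty":-0.8,"tz":0,"rx":0,"ry":0,"rz":0,"gripper":0},{"tx":0,"ty":-0.4,"tz":-0.3,"rx":0,"ry":0,"rz":0,"gripper":0},{"tx":0,"ty":0,"tz":-0.6,"rx":0,"ry":0,"rz":0,"gripper":0},{"tx":0,"ty":0,"tz":-0.8,"rx":0,"ry":0,"rz":0,"gripper":0}]'; python3 -c "
from h import *
plan(.452,.048,.19,87.8)"
```

```text
time_s: 8.62
position: [0.5778, 0.3164, 0.1938]
tool_rot: [0.707, -0.707, 0.012, -0.013]
ft_force: [-0.5, -0.8, -2.8]
opening: 0.0398
p [0.5778 0.3164 0.1938] op 0.0398 t 8.6 F [-0.5 -0.8 -2.8]
rot first (r units) [-0.01  0.03  0.01] | then shift (t units, target axes) [-3.85  0.13 -9.1 ] | shift in present axes [-3.87  0.12 -9.09]
```

```bash
python3 -m pendant '[{"tx":0,"ty":0,"tz":-0.9,"rx":0,"ry":0,"rz":0,"gripper":0},{"tx":0,"ty":0,"tz":-0.9,"rx":0,"ry":0,"rz":0,"gripper":0},{"tx":-0.4,"ty":0,"tz":-0.9,"rx":0,"ry":0,"rz":0,"gripper":0},{"tx":-0.6,"ty":0,"tz":-0.9,"rx":0,"ry":0,"rz":0,"gripper":0},{"tx":-0.7,"ty":0,"tz":-0.9,"rx":0,"ry":0,"rz":0,"gripper":0},{"tx":-0.7,"ty":0,"tz":-0.9,"rx":0,"ry":0,"rz":0,"gripper":0},{"tx":-0.7,"ty":0,"tz":-0.9,"rx":0,"ry":0,"rz":0,"gripper":0},{"tx":-0.5,"ty":0.3,"tz":-0.9,"rx":0,"ry":0,"rz":0,"gripper":0}]'; python3 -m pendant '[{"tx":-0.3,"ty":0.5,"tz":-0.9,"rx":0,"ry":0,"rz":0,"gripper":0},{"tx":0,"ty":0.5,"tz":-0.5,"rx":0,"ry":0,"rz":0,"gripper":0},{"tx":0,"ty":0.5,"tz":-0.2,"rx":0,"ry":0,"rz":0,"gripper":0},{"tx":0,"ty":0.5,"tz":0,"rx":0,"ry":0,"rz":0,"gripper":0},{"tx":0,"ty":0.5,"tz":0,"rx":0,"ry":0,"rz":0,"gripper":0},{"tx":0,"ty":0,"tz":0,"rx":0,"ry":0,"rz":0,"gripper":0}]'; python3 -c "
from h import *
plan(.452,.048,.018,87.8)"
```

```text
time_s: 9.28
position: [0.4605, 0.103, 0.1853]
tool_rot: [0.707, -0.707, 0.012, -0.014]
ft_force: [0.5, 0.1, -2.3]
opening: 0.0398
time_s: 9.78
position: [0.4488, 0.0559, 0.1052]
tool_rot: [-0.707, 0.707, -0.016, 0.011]
ft_force: [-0.3, -0.5, -4.2]
opening: 0.0398
p [0.4488 0.0559 0.1052] op 0.0398 t 9.8 F [-0.3 -0.5 -4.2]
rot first (r units) [ 0.01  0.   -0.06] | then shift (t units, target axes) [ 0.12  2.91 -0.26] | shift in present axes [ 0.14  2.91 -0.26]
```

```bash
python3 -m pendant '[{"tx":0.12,"ty":0.7,"tz":-0.2,"rx":0,"ry":0,"rz":0,"gripper":0},{"tx":0,"ty":0.8,"tz":0,"rx":0,"ry":0,"rz":0,"gripper":0},{"tx":0,"ty":0.6,"tz":0,"rx":0,"ry":0,"rz":0,"gripper":0},{"tx":0,"ty":0.35,"tz":0,"rx":0,"ry":0,"rz":0,"gripper":0},{"tx":0,"ty":0.2,"tz":0,"rx":0,"ry":0,"rz":0,"gripper":0},{"tx":0,"ty":0.1,"tz":0,"rx":0,"ry":0,"rz":0,"gripper":0},{"tx":0,"ty":0.05,"tz":0,"rx":0,"ry":0,"rz":0,"gripper":0},{"tx":0,"ty":0,"tz":0,"rx":0,"ry":0,"rz":0,"gripper":0}]'; python3 -c "
from h import *
plan(.452,.048,.016,87.8)"
```

```text
time_s: 10.45
position: [0.455, 0.0506, 0.0261]
tool_rot: [0.707, -0.707, 0.013, -0.014]
ft_force: [0.7, -0.1, -2.6]
opening: 0.0397
p [0.455  0.0506 0.0261] op 0.0397 t 10.4 F [ 0.7 -0.1 -2.6]
rot first (r units) [-0.    0.01  0.01] | then shift (t units, target axes) [-0.1   0.34 -0.09] | shift in present axes [-0.1   0.34 -0.09]
```

```bash
python3 -m pendant '[{"tx":0,"ty":0.12,"tz":0,"rx":0,"ry":0,"rz":0,"gripper":0},{"tx":0,"ty":0.1,"tz":0,"rx":0,"ry":0,"rz":0,"gripper":0},{"tx":0,"ty":0.06,"tz":0,"rx":0,"ry":0,"rz":0,"gripper":0},{"tx":0,"ty":0,"tz":0,"rx":0,"ry":0,"rz":0,"gripper":0}]'; python3 -c "
from h import *
plan(.452,.048,.016,87.8)"
```

```text
time_s: 10.78
position: [0.4542, 0.0506, 0.0164]
tool_rot: [-0.707, 0.707, -0.013, 0.013]
ft_force: [0.3, 0.0, -3.0]
opening: 0.0397
p [0.4542 0.0506 0.0164] op 0.0397 t 10.8 F [ 0.3  0.  -3. ]
rot first (r units) [ 0.    0.01 -0.01] | then shift (t units, target axes) [-0.07  0.01 -0.09] | shift in present axes [-0.07  0.01 -0.09]
```

Still slightly unloaded, so I'll go down a touch, then release.

```bash
python3 -m pendant '[{"tx":0,"ty":0.06,"tz":0,"rx":0,"ry":0,"rz":0,"gripper":0},{"tx":0,"ty":0,"tz":0,"rx":0,"ry":0,"rz":0,"gripper":0}]'; python3 -c "
from h import *
st()"
```

```text
time_s: 10.95
position: [0.4546, 0.0506, 0.016]
tool_rot: [-0.707, 0.707, -0.013, 0.013]
ft_force: [-3.2, -0.7, 4.6]
opening: 0.0398
t 10.95 p [0.4546 0.0506 0.016 ] op 0.0398 F [-3.2 -0.7  4.6]
toolx [ 0.999 -0.037  0.   ] y [ 0. -0. -1.] z [ 0.037  0.999 -0.   ]
j [ 0.04 -0.24  1.92 -0.    1.47 -1.5 ]
```

```bash
python3 -m pendant '[{"tx":0,"ty":0,"tz":0,"rx":0,"ry":0,"rz":0,"gripper":75},{"tx":0,"ty":0,"tz":0,"rx":0,"ry":0,"rz":0,"gripper":75},{"tx":0,"ty":0,"tz":0,"rx":0,"ry":0,"rz":0,"gripper":75},{"tx":0,"ty":-0.4,"tz":0,"rx":0,"ry":0,"rz":0,"gripper":75},{"tx":0,"ty":-1,"tz":0,"rx":0,"ry":0,"rz":0,"gripper":75},{"tx":0,"ty":-1,"tz":0,"rx":0,"ry":0,"rz":0,"gripper":75},{"tx":0,"ty":-1,"tz":0,"rx":0,"ry":0,"rz":0,"gripper":75},{"tx":0,"ty":-1,"tz":0,"rx":0,"ry":0,"rz":0,"gripper":75}]';python3 -m pendant '[{"tx":0,"ty":-1,"tz":0,"rx":0,"ry":0,"rz":0,"gripper":75},{"tx":0.3,"ty":-1,"tz":0,"rx":0,"ry":0,"rz":0,"gripper":75},{"tx":0.6,"ty":-0.5,"tz":0,"rx":0,"ry":0,"rz":0,"gripper":75},{"tx":0.8,"ty":0,"tz":0,"rx":0,"ry":0,"rz":0,"gripper":75},{"tx":0.8,"ty":0,"tz":0,"rx":0,"ry":0,"rz":0,"gripper":75},{"tx":0.8,"ty":0,"tz":0,"rx":0,"ry":0,"rz":0,"gripper":75},{"tx":0,"ty":0,"tz":0,"rx":0,"ry":0,"rz":0,"gripper":75},{"tx":0,"ty":0,"tz":0,"rx":0,"ry":0,"rz":0,"gripper":75}]'
python3 - <<'E'
from h import *
plan(.6195,.051,.2,89.5)
grab("scene","s1")
c=grab("wrist","w4");C=cloud(c);Z=C[...,2];g=c["img"].astype(int)
def big(m,name):
    n,l,s,ce=cv2.connectedComponentsWithStats(m.astype(np.uint8)); 
    for k in (np.argsort(-s[1:,4])+1)[:2]:
        P=C[l==k]; print(name,len(P),rect(P),"z",np.percentile(P[:,2],[5,50,95]).round(4),s[k][:4])
W=np.zeros((480,640),bool);W[:335]=1
big((Z>0.072)&(Z<0.086)&W,"bar"); big((Z>0.048)&(Z<0.062)&W,"plate");big((Z>0.038)&(Z<0.047)&W,"blocktop")
E
```

```text
time_s: 11.62
position: [0.4543, 0.0506, 0.1494]
tool_rot: [0.707, -0.707, 0.013, -0.013]
ft_force: [-0.1, -0.3, 0.3]
opening: 0.0659
time_s: 12.28
position: [0.5537, 0.0468, 0.2217]
tool_rot: [-0.707, 0.707, -0.014, 0.013]
ft_force: [0.6, -0.6, 0.2]
opening: 0.0659
p [0.5537 0.0468 0.2217] op 0.0659 t 12.3 F [ 0.6 -0.6  0.2]
rot first (r units) [ 0.   -0.28 -0.02] | then shift (t units, target axes) [2.19 0.72 0.16] | shift in present axes [2.19 0.72 0.22]
bar 2869 (array([529.8, 229.9]), array([ 21.3, 169.8]), 87.5) z [0.0725 0.0746 0.0806] [516  72  68 220]
bar 956 (array([616.8,  49.8]), array([12. , 59.5]), 89.4) z [0.0763 0.0785 0.0799] [308 267  16  68]
plate 17849 (array([604.8,  49.9]), array([146.1, 111.3]), 89.2) z [0.0536 0.0549 0.0561] [228 214 173 121]
plate 15842 (array([ 605.1, -160.2]), array([145.5, 109.5]), 80.7) z [0.0535 0.0549 0.0562] [  0 218 165 117]
blocktop 5136 (array([454. ,  50.7]), array([40. , 79.6]), 88.1) z [0.0408 0.0423 0.0438] [285  45  50 105]
blocktop 1321 (array([543.1, 208.7]), array([  6.2, 236.4]), 86.9) z [0.0385 0.0425 0.0465] [479  52  41 274]
```

View pics/w4.png

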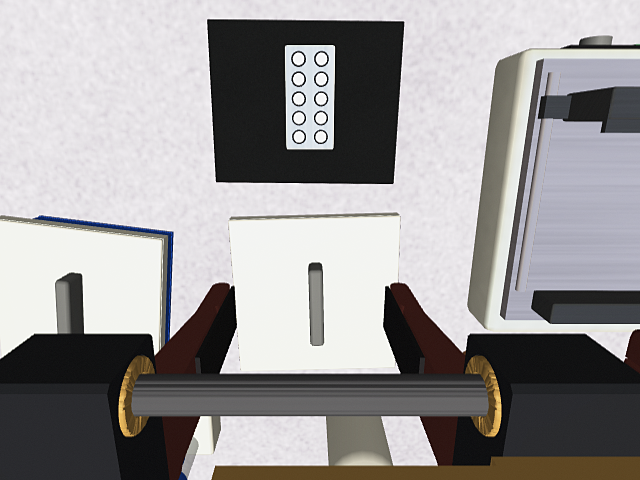

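View pics/s1.png

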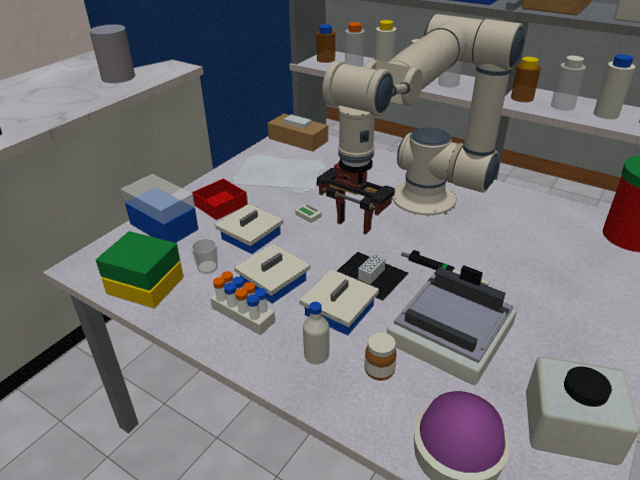

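The finished block stands at the mat centre, at (310,97) in the wrist view. Lid A's bar is at (316,305). Going to grip lid A.

```bash
python3 -m pendant '[{"tx":0.5,"ty":0,"tz":0.05,"rx":0,"ry":-0.28,"rz":0,"gripper":60},{"tx":0.9,"ty":0.3,"tz":0.05,"rx":0,"ry":0,"rz":0,"gripper":60},{"tx":0.6,"ty":0.6,"tz":0,"rx":0,"ry":0,"rz":0,"gripper":60},{"tx":0.2,"ty":1,"tz":0,"rx":0,"ry":0,"rz":0,"gripper":60},{"tx":0,"ty":1,"tz":0,"rx":0,"ry":0,"rz":0,"gripper":60},{"tx":0,"ty":0.8,"tz":0,"rx":0,"ry":0,"rz":0,"gripper":60},{"tx":0,"ty":0.4,"tz":0,"rx":0,"ry":0,"rz":0,"gripper":60},{"tx":0,"ty":0,"tz":0,"rx":0,"ry":0,"rz":0,"gripper":60}]'; python3 -c "
from h import *
plan(.6193,.050,.06,89.4)"
```

```text
time_s: 13.05
position: [0.6172, 0.049, 0.0961]
tool_rot: [-0.707, 0.707, -0.005, 0.001]
ft_force: [0.6, -0.5, -0.8]
opening: 0.0529
p [0.6172 0.049  0.0961] op 0.0529 t 13.1 F [ 0.6 -0.5 -0.8]
rot first (r units) [ 0.    0.03 -0.05] | then shift (t units, target axes) [0.07 1.2  0.03] | shift in present axes [0.08 1.2  0.03]
```

```bash
python3 -m pendant '[{"tx":0.07,"ty":0.6,"tz":0.03,"rx":0,"ry":0,"rz":0,"gripper":60},{"tx":0,"ty":0.4,"tz":0,"rx":0,"ry":0,"rz":0,"gripper":60},{"tx":0,"ty":0.2,"tz":0,"rx":0,"ry":0,"rz":0,"gripper":60},{"tx":0,"ty":0,"tz":0,"rx":0,"ry":0,"rz":0,"gripper":0},{"tx":0,"ty":0,"tz":0,"rx":0,"ry":0,"rz":0,"gripper":0},{"tx":0,"ty":0,"tz":0,"rx":0,"ry":0,"rz":0,"gripper":0},{"tx":0,"ty":0,"tz":0,"rx":0,"ry":0,"rz":0,"gripper":0},{"tx":0,"ty":0,"tz":0,"rx":0,"ry":0,"rz":0,"gripper":0}]' 40; python3 -c "
from h import *
plan(.6193,.050,.06,89.4)"
```

```text
time_s: 13.72
position: [0.622, 0.0498, 0.0641]
tool_rot: [0.707, -0.707, 0.002, -0.003]
ft_force: [-0.3, -0.4, -0.1]
opening: 0.0225
p [0.622  0.0498 0.0641] op 0.0225 t 13.7 F [-0.3 -0.4 -0.1]
rot first (r units) [-0.    0.02  0.01] | then shift (t units, target axes) [-0.09  0.14  0.01] | shift in present axes [-0.09  0.14  0.01]
```

```bash
python3 -m pendant '[{"tx":-0.08,"ty":0.1,"tz":0,"rx":0,"ry":0,"rz":0,"gripper":25},{"tx":0,"ty":0,"tz":0,"rx":0,"ry":0,"rz":0,"gripper":0},{"tx":0,"ty":0,"tz":0,"rx":0,"ry":0,"rz":0,"gripper":0},{"tx":0,"ty":0,"tz":0,"rx":0,"ry":0,"rz":0,"gripper":0},{"tx":0,"ty":0,"tz":0,"rx":0,"ry":0,"rz":0,"gripper":0}]' 40; python3 -c "
from h import *
st()"
```

```text
time_s: 14.13
position: [0.619, 0.0498, 0.0598]
tool_rot: [-0.707, 0.707, -0.003, 0.003]
ft_force: [0.1, 0.4, -1.3]
opening: 0.0116
t 14.13 p [0.619  0.0498 0.0598] op 0.0116 F [ 0.1  0.4 -1.3]
toolx [ 1.    -0.008 -0.001] y [-0.001 -0.    -1.   ] z [ 0.008  1.    -0.   ]
j [ 0.03  0.18  1.43 -0.    1.54 -1.54]
```

```bash
python3 -m pendant '[{"tx":0,"ty":-0.3,"tz":0,"rx":0,"ry":0,"rz":0,"gripper":0},{"tx":0,"ty":-0.6,"tz":0,"rx":0,"ry":0,"rz":0,"gripper":0},{"tx":0,"ty":-0.8,"tz":0,"rx":0,"ry":0,"rz":0,"gripper":0},{"tx":0,"ty":-0.8,"tz":0,"rx":0,"ry":0,"rz":0,"gripper":0},{"tx":0,"ty":-0.8,"tz":0,"rx":0,"ry":0,"rz":0,"gripper":0},{"tx":0,"ty":-0.8,"tz":0,"rx":0,"ry":0,"rz":0,"gripper":0},{"tx":0,"ty":-0.8,"tz":0,"rx":0,"ry":0,"rz":0,"gripper":0},{"tx":0,"ty":-0.8,"tz":0,"rx":0,"ry":0,"rz":0,"gripper":0}]' 40
python3 - <<'E'
from h import *
st();c=grab("scene")
i=cv2.resize(c["img"][220:380,260:460],None,fx=4,fy=3.75,interpolation=cv2.INTER_CUBIC);cv2.imwrite("pics/s2.png",i)
c=grab("top","t2")
E
```

```text
time_s: 14.8
position: [0.619, 0.0498, 0.233]
tool_rot: [-0.707, 0.707, -0.003, 0.003]
ft_force: [-0.3, -1.1, -2.2]
opening: 0.0119
t 14.8 p [0.619  0.0498 0.233 ] op 0.0119 F [-0.3 -1.1 -2.2]
toolx [ 1.    -0.008  0.001] y [ 0.001 -0.    -1.   ] z [ 0.008  1.    -0.   ]
j [ 0.03  0.15  1.15 -0.    1.84 -1.54]
```

View pics/s2.png

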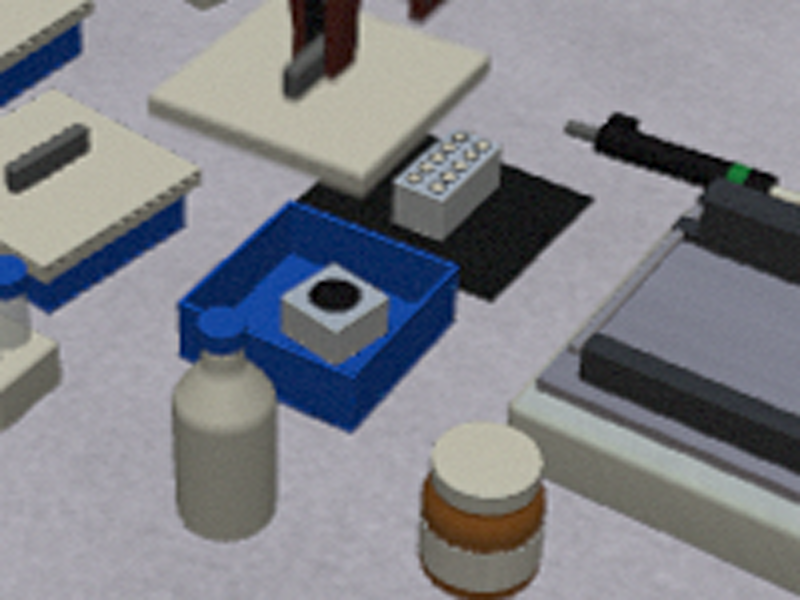

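Box A holds the stub: the enlarged scene view shows a square block with one hole at (335,310). I'll put this lid straight back down.

```bash
python3 -m pendant '[{"tx":0,"ty":0.6,"tz":0,"rx":0,"ry":0,"rz":0,"gripper":0},{"tx":0,"ty":1,"tz":0,"rx":0,"ry":0,"rz":0,"gripper":0},{"tx":0,"ty":1,"tz":0,"rx":0,"ry":0,"rz":0,"gripper":0},{"tx":0,"ty":1,"tz":0,"rx":0,"ry":0,"rz":0,"gripper":0},{"tx":0,"ty":0.9,"tz":0,"rx":0,"ry":0,"rz":0,"gripper":0},{"tx":0,"ty":0.5,"tz":0,"rx":0,"ry":0,"rz":0,"gripper":0},{"tx":0,"ty":0.3,"tz":0,"rx":0,"ry":0,"rz":0,"gripper":0},{"tx":0,"ty":0,"tz":0,"rx":0,"ry":0,"rz":0,"gripper":0}]' 40; python3 -c "
from h import *
plan(.619,.0498,.0598,89.5)"
```

```text
time_s: 15.57
position: [0.6171, 0.0497, 0.0679]
tool_rot: [-0.707, 0.707, -0.005, 0.001]
ft_force: [-0.0, 0.2, -0.5]
opening: 0.0119
p [0.6171 0.0497 0.0679] op 0.0119 t 15.6 F [-0.   0.2 -0.5]
rot first (r units) [ 0.    0.01 -0.06] | then shift (t units, target axes) [0.06 0.27 0.  ] | shift in present axes [0.06 0.27 0.  ]
```

```bash
python3 -m pendant '[{"tx":0.0,"ty":0,"tz":0,"rx":0,"ry":0,"rz":0,"gripper":0},{"tx":0,"ty":0.12,"tz":0,"rx":0,"ry":0,"rz":0,"gripper":0},{"tx":0,"ty":0.1,"tz":0,"rx":0,"ry":0,"rz":0,"gripper":0},{"tx":0,"ty":0,"tz":0,"rx":0,"ry":0,"rz":0,"gripper":0}]' 40; python3 -c "
from h import *
plan(.619,.0498,.0598,89.5)"
```

```text
time_s: 15.9
position: [0.6195, 0.0498, 0.066]
tool_rot: [0.707, -0.707, 0.002, -0.003]
ft_force: [-0.4, -0.2, -1.3]
opening: 0.0119
p [0.6195 0.0498 0.066 ] op 0.0119 t 15.9 F [-0.4 -0.2 -1.3]
rot first (r units) [-0.    0.01  0.01] | then shift (t units, target axes) [-0.02  0.21 -0.  ] | shift in present axes [-0.02  0.21 -0.  ]
```

```bash
python3 -m pendant '[{"tx":0,"ty":0.12,"tz":0,"rx":0,"ry":0,"rz":0,"gripper":0},{"tx":0,"ty":0.1,"tz":0,"rx":0,"ry":0,"rz":0,"gripper":0},{"tx":0,"ty":0,"tz":0,"rx":0,"ry":0,"rz":0,"gripper":0},{"tx":0,"ty":0,"tz":0,"rx":0,"ry":0,"rz":0,"gripper":0}]' 40; python3 -c "
from h import *
plan(.619,.0498,.0598,89.5)"
```

```text
time_s: 16.23
position: [0.6196, 0.0498, 0.0597]
tool_rot: [0.707, -0.707, 0.002, -0.003]
ft_force: [-0.8, -0.8, 2.8]
opening: 0.0117
p [0.6196 0.0498 0.0597] op 0.0117 t 16.2 F [-0.8 -0.8  2.8]
rot first (r units) [-0.    0.01  0.01] | then shift (t units, target axes) [-0.02 -0.   -0.  ] | shift in present axes [-0.02 -0.   -0.  ]
```

```bash
python3 -m pendant '[{"tx":0,"ty":0,"tz":0,"rx":0,"ry":0,"rz":0,"gripper":60},{"tx":0,"ty":0,"tz":0,"rx":0,"ry":0,"rz":0,"gripper":60},{"tx":0,"ty":0,"tz":0,"rx":0,"ry":0,"rz":0,"gripper":60},{"tx":0,"ty":-0.5,"tz":0,"rx":0,"ry":0,"rz":0,"gripper":60},{"tx":0,"ty":-1,"tz":0,"rx":0,"ry":0,"rz":0,"gripper":60},{"tx":-0.5,"ty":-1,"tz":0,"rx":0,"ry":0,"rz":0,"gripper":60},{"tx":-0.8,"ty":-1,"tz":-0.3,"rx":0,"ry":0,"rz":0,"gripper":60},{"tx":-0.5,"ty":-1,"tz":-0.6,"rx":0,"ry":0,"rz":0,"gripper":60}]';python3 -m pendant '[{"tx":0,"ty":0,"tz":-0.9,"rx":0,"ry":0.5,"rz":0,"gripper":60},{"tx":0,"ty":0,"tz":-0.9,"rx":0,"ry":0.5,"rz":0,"gripper":60},{"tx":0,"ty":0,"tz":-0.9,"rx":0,"ry":0.4,"rz":0,"gripper":60},{"tx":0,"ty":0,"tz":-0.9,"rx":0,"ry":0,"rz":0,"gripper":60},{"tx":0,"ty":0,"tz":-0.9,"rx":0,"ry":0,"rz":0,"gripper":60},{"tx":0,"ty":0,"tz":-0.9,"rx":0,"ry":0,"rz":0,"gripper":60},{"tx":0,"ty":0,"tz":-0.5,"rx":0,"ry":0,"rz":0,"gripper":60},{"tx":0,"ty":0,"tz":0,"rx":0,"ry":0,"rz":0,"gripper":60}]'
python3 - <<'E'
from h import *
ctrl.read_camera("wrist");plan(.62,-.163,.2,80.6)
c=grab("wrist","w5");C=cloud(c);Z=C[...,2];g=c["img"].astype(int)
def big(m,name):
    n,l,s,ce=cv2.connectedComponentsWithStats(m.astype(np.uint8)); 
    for k in (np.argsort(-s[1:,4])+1)[:2]:
        P=C[l==k]; print(name,len(P),rect(P),"z",np.percentile(P[:,2],[5,50,95]).round(4),s[k][:4])
W=np.zeros((480,640),bool);W[:335]=1
big((Z>0.072)&(Z<0.086)&W,"bar"); big((Z>0.048)&(Z<0.062)&W,"plate")
E
```

```text
time_s: 16.9
position: [0.5635, 0.0245, 0.1947]
tool_rot: [0.707, -0.707, 0.002, -0.002]
ft_force: [-0.1, -0.3, 0.3]
opening: 0.0523
time_s: 17.57
position: [0.5445, -0.1553, 0.1934]
tool_rot: [-0.705, 0.705, -0.056, 0.056]
ft_force: [0.4, 0.9, -0.1]
opening: 0.0525
p [ 0.5449 -0.1536  0.1934] op 0.0527 t 17.6 F [ 0.5  0.6 -0. ]
rot first (r units) [-0.    0.07 -0.01] | then shift (t units, target axes) [ 2.52 -0.22  0.1 ] | shift in present axes [ 2.52 -0.22  0.08]
bar 2099 (array([ 491.7, -352.1]), array([13.5, 70. ]), 85.2) z [0.073  0.0783 0.0799] [  0 158  46  98]
bar 1692 (array([622.3,  49.3]), array([13.5, 69. ]), 89.6) z [0.0729 0.0781 0.0796] [578 250  25  85]
plate 23548 (array([ 492.4, -342.4]), array([126.6, 146.3]), 85.7) z [0.0536 0.055  0.0563] [  0  94 157 203]
plate 19553 (array([612.4,  40.5]), array([129.7, 125.1]), 89.4) z [0.0534 0.0548 0.0561] [476 185 164 150]
```

View pics/w5.png

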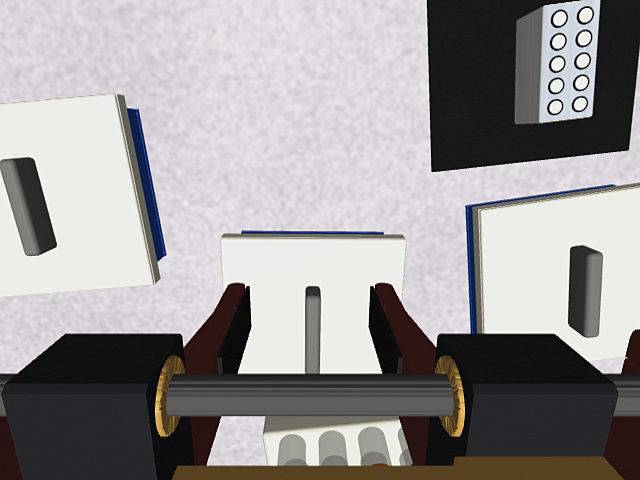

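Run:
```python
from h import *
c=grab("wrist");C=cloud(c);Z=C[...,2]
m=(Z>0.076)&(Z<0.082);m[:, :290]=0;m[:,330:]=0;m[:285]=0;m[372:]=0
P=C[m];print(len(P),rect(P))
m=(Z>0.050)&(Z<0.058);m[:, :215]=0;m[:,410:]=0;m[:230]=0;m[290:]=0
P=C[m];print(len(P),rect(P))
plan(.62,-.162,.09,80.6)
```

```text
1163 (array([ 621.6, -163.7]), array([11.6, 66.4]), 80.8)
9301 (array([ 573. , -155.8]), array([145.9,  44.1]), 80.7)
p [ 0.5453 -0.1519  0.1937] op 0.0524 t 17.7 F [-0.7  0.1 -0.2]
rot first (r units) [-0.01  0.09 -0.  ] | then shift (t units, target axes) [2.51 3.46 0.07] | shift in present axes [2.51 3.46 0.05]
```

```bash
python3 -m pendant '[{"tx":0.5,"ty":0.2,"tz":0.03,"rx":0,"ry":0.08,"rz":0,"gripper":60},{"tx":0.9,"ty":0.4,"tz":0,"rx":0,"ry":0,"rz":0,"gripper":60},{"tx":0.7,"ty":0.6,"tz":0,"rx":0,"ry":0,"rz":0,"gripper":60},{"tx":0.4,"ty":0.8,"tz":0,"rx":0,"ry":0,"rz":0,"gripper":60},{"tx":0,"ty":0.8,"tz":0,"rx":0,"ry":0,"rz":0,"gripper":60},{"tx":0,"ty":0.7,"tz":0,"rx":0,"ry":0,"rz":0,"gripper":60},{"tx":0,"ty":0,"tz":0,"rx":0,"ry":0,"rz":0,"gripper":60},{"tx":0,"ty":0,"tz":0,"rx":0,"ry":0,"rz":0,"gripper":60}]'; python3 -c "
from h import *
plan(.6205,-.1632,.06,80.7)"
```

```text
time_s: 18.38
position: [0.6189, -0.162, 0.0875]
tool_rot: [0.705, -0.704, 0.058, -0.056]
ft_force: [-0.0, -0.4, 0.7]
opening: 0.053
p [ 0.6189 -0.162   0.0875] op 0.053 t 18.4 F [-0.  -0.4  0.7]
rot first (r units) [-0.01  0.01 -0.03] | then shift (t units, target axes) [ 0.06  0.92 -0.03] | shift in present axes [ 0.06  0.92 -0.03]
```

```bash
python3 -m pendant '[{"tx":0.06,"ty":0.5,"tz":-0.03,"rx":0,"ry":0,"rz":0,"gripper":60},{"tx":0,"ty":0.3,"tz":0,"rx":0,"ry":0,"rz":0,"gripper":60},{"tx":0,"ty":0.12,"tz":0,"rx":0,"ry":0,"rz":0,"gripper":50},{"tx":0,"ty":0,"tz":0,"rx":0,"ry":0,"rz":0,"gripper":0},{"tx":0,"ty":0,"tz":0,"rx":0,"ry":0,"rz":0,"gripper":0},{"tx":0,"ty":0,"tz":0,"rx":0,"ry":0,"rz":0,"gripper":0},{"tx":0,"ty":0,"tz":0,"rx":0,"ry":0,"rz":0,"gripper":0},{"tx":0,"ty":0,"tz":0,"rx":0,"ry":0,"rz":0,"gripper":0}]' 40;python3 -m pendant '[{"tx":0,"ty":0,"tz":0,"rx":0,"ry":0,"rz":0,"gripper":0},{"tx":0,"ty":0,"tz":0,"rx":0,"ry":0,"rz":0,"gripper":0}]'; python3 -c "
from h import *
plan(.6205,-.1632,.06,80.7)"
```

```text
time_s: 19.05
position: [0.6213, -0.1649, 0.062]
tool_rot: [-0.705, 0.705, -0.057, 0.058]
ft_force: [-0.3, -0.5, 0.3]
opening: 0.0164
time_s: 19.22
position: [0.6213, -0.1647, 0.0619]
tool_rot: [-0.705, 0.705, -0.057, 0.058]
ft_force: [0.1, 0.3, 2.1]
opening: 0.0117
p [ 0.6213 -0.1647  0.0619] op 0.0117 t 19.2 F [0.1 0.3 2.1]
rot first (r units) [-0.   -0.01  0.01] | then shift (t units, target axes) [-0.04  0.06  0.05] | shift in present axes [-0.04  0.06  0.05]
```

```bash
python3 -m pendant '[{"tx":0,"ty":-0.4,"tz":0,"rx":0,"ry":0,"rz":0,"gripper":0},{"tx":0,"ty":-0.6,"tz":0,"rx":0,"ry":0,"rz":0,"gripper":0},{"tx":0,"ty":-0.8,"tz":0,"rx":0,"ry":0,"rz":0,"gripper":0},{"tx":0,"ty":-0.8,"tz":0,"rx":0,"ry":0,"rz":0,"gripper":0},{"tx":0,"ty":-0.8,"tz":0,"rx":0,"ry":0,"rz":0,"gripper":0},{"tx":0,"ty":-0.8,"tz":0,"rx":0,"ry":0,"rz":0,"gripper":0},{"tx":0,"ty":-0.8,"tz":0,"rx":0,"ry":0,"rz":0,"gripper":0},{"tx":0,"ty":-0.6,"tz":0,"rx":0,"ry":0,"rz":0,"gripper":0}]' 40
python3 - <<'E'
from h import *
st();c=grab("scene")
i=cv2.resize(c["img"][160:320,180:380],None,fx=4,fy=3.75,interpolation=cv2.INTER_CUBIC);cv2.imwrite("pics/s3.png",i)
E
```

```text
time_s: 19.88
position: [0.6211, -0.1648, 0.2325]
tool_rot: [-0.705, 0.705, -0.057, 0.058]
ft_force: [0.4, -1.1, -1.9]
opening: 0.0117
t 19.88 p [ 0.6211 -0.1648  0.2325] op 0.0117 F [ 0.4 -1.1 -1.9]
toolx [ 0.987 -0.162  0.002] y [ 0.002 -0.001 -1.   ] z [ 0.162  0.987 -0.001]
j [-0.31  0.21  1.08 -0.    1.85 -1.72]
```

View pics/s3.png

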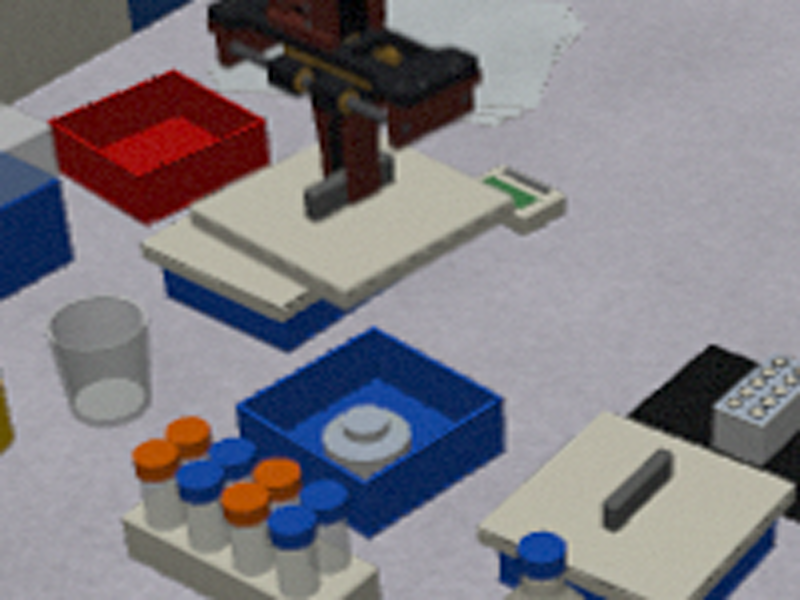

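Box B holds the round puck, at (367,440) in the enlarged view, so the spare is in box C. I'll put this lid back.

```bash
python3 -m pendant '[{"tx":0,"ty":0.6,"tz":0,"rx":0,"ry":0,"rz":0,"gripper":0},{"tx":0,"ty":1,"tz":0,"rx":0,"ry":0,"rz":0,"gripper":0},{"tx":0,"ty":1,"tz":0,"rx":0,"ry":0,"rz":0,"gripper":0},{"tx":0,"ty":1,"tz":0,"rx":0,"ry":0,"rz":0,"gripper":0},{"tx":0,"ty":0.9,"tz":0,"rx":0,"ry":0,"rz":0,"gripper":0},{"tx":0,"ty":0.5,"tz":0,"rx":0,"ry":0,"rz":0,"gripper":0},{"tx":0,"ty":0.3,"tz":0,"rx":0,"ry":0,"rz":0,"gripper":0},{"tx":0,"ty":0,"tz":0,"rx":0,"ry":0,"rz":0,"gripper":0}]' 40; python3 -m pendant '[{"tx":0,"ty":0.12,"tz":0,"rx":0,"ry":0,"rz":0,"gripper":0},{"tx":0,"ty":0.12,"tz":0,"rx":0,"ry":0,"rz":0,"gripper":0},{"tx":0,"ty":0.06,"tz":0,"rx":0,"ry":0,"rz":0,"gripper":0},{"tx":0,"ty":0,"tz":0,"rx":0,"ry":0,"rz":0,"gripper":0},{"tx":0,"ty":0,"tz":0,"rx":0,"ry":0,"rz":0,"gripper":0}]' 40; python3 -c "
from h import *
plan(.6213,-.1647,.0619,80.7)"
```

```text
time_s: 20.6
position: [0.6195, -0.1643, 0.067]
tool_rot: [0.705, -0.704, 0.059, -0.056]
ft_force: [0.6, 0.5, -0.6]
opening: 0.012
time_s: 21.02
position: [0.6214, -0.1648, 0.062]
tool_rot: [-0.705, 0.705, -0.057, 0.058]
ft_force: [0.3, -0.2, -1.4]
opening: 0.0117
p [ 0.6214 -0.1648  0.062 ] op 0.0117 t 21.0 F [ 0.3 -0.2 -1.4]
rot first (r units) [ 0.   -0.01  0.01] | then shift (t units, target axes) [-0.  0.  0.] | shift in present axes [-0.  0.  0.]
```

```bash
python3 -m pendant '[{"tx":0,"ty":0.06,"tz":0,"rx":0,"ry":0,"rz":0,"gripper":0},{"tx":0,"ty":0,"tz":0,"rx":0,"ry":0,"rz":0,"gripper":60},{"tx":0,"ty":0,"tz":0,"rx":0,"ry":0,"rz":0,"gripper":60},{"tx":0,"ty":0,"tz":0,"rx":0,"ry":0,"rz":0,"gripper":60},{"tx":0,"ty":-0.5,"tz":0,"rx":0,"ry":0,"rz":0,"gripper":60},{"tx":0,"ty":-1,"tz":0,"rx":0,"ry":0,"rz":0,"gripper":60},{"tx":0,"ty":-1,"tz":0,"rx":0,"ry":0,"rz":0,"gripper":60},{"tx":-0.5,"ty":-1,"tz":0,"rx":0,"ry":0,"rz":0,"gripper":60}]';python3 -c "
from h import *
plan(.43,-.345,.2,85.8)"
```

```text
time_s: 21.68
position: [0.6069, -0.1623, 0.1645]
tool_rot: [0.705, -0.705, 0.058, -0.057]
ft_force: [1.2, 0.5, 0.1]
opening: 0.0519
p [ 0.6069 -0.1623  0.1645] op 0.0519 t 21.7 F [1.2 0.5 0.1]
rot first (r units) [-0.   -0.85 -0.01] | then shift (t units, target axes) [-5.43 -1.18 -6.51] | shift in present axes [-4.83 -1.18 -6.97]
```

```bash
python3 -m pendant '[{"tx":-0.7,"ty":-0.8,"tz":-0.2,"rx":0,"ry":0,"rz":0,"gripper":60},{"tx":-0.8,"ty":-0.3,"tz":-0.7,"rx":0,"ry":0,"rz":0,"gripper":60},{"tx":-0.8,"ty":0,"tz":-0.9,"rx":0,"ry":0,"rz":0,"gripper":60},{"tx":-0.8,"ty":0,"tz":-0.9,"rx":0,"ry":0,"rz":0,"gripper":60},{"tx":-0.8,"ty":0,"tz":-0.9,"rx":0,"ry":0,"rz":0,"gripper":60},{"tx":-0.6,"ty":0,"tz":-0.9,"rx":0,"ry":0,"rz":0,"gripper":60},{"tx":0,"ty":0,"tz":-0.9,"rx":0,"ry":0,"rz":0,"gripper":60},{"tx":0,"ty":0,"tz":-0.9,"rx":0,"ry":-0.85,"rz":0,"gripper":60}]'; python3 -m pendant '[{"tx":0,"ty":0,"tz":-0.7,"rx":0,"ry":0,"rz":0,"gripper":60},{"tx":0,"ty":0,"tz":0,"rx":0,"ry":0,"rz":0,"gripper":60},{"tx":0,"ty":0,"tz":0,"rx":0,"ry":0,"rz":0,"gripper":60}]';python3 - <<'E'
from h import *
ctrl.read_camera("wrist");plan(.488,-.352,.09,85.8)
c=grab("wrist","w6");C=cloud(c);Z=C[...,2];g=c["img"].astype(int)
def big(m,name):
    n,l,s,ce=cv2.connectedComponentsWithStats(m.astype(np.uint8)); 
    for k in (np.argsort(-s[1:,4])+1)[:3]:
        P=C[l==k]; print(name,len(P),rect(P),"z",np.percentile(P[:,2],[5,50,95]).round(4),s[k][:4])
W=np.zeros((480,640),bool);W[:372]=1;Wb=W.copy();Wb[:,:280]=0;Wb[:,350:]=0
big((Z>0.074)&(Z<0.086)&Wb,"bar"); big((Z>0.048)&(Z<0.062)&W,"plate")
E
```

```text
time_s: 22.35
position: [0.4413, -0.328, 0.1982]
tool_rot: [-0.706, 0.707, -0.026, 0.027]
ft_force: [0.9, 0.8, -0.7]
opening: 0.0531
time_s: 22.6
position: [0.4405, -0.3484, 0.197]
tool_rot: [0.707, -0.706, 0.027, -0.027]
ft_force: [0.1, 0.8, -0.2]
opening: 0.0524
p [ 0.4408 -0.3476  0.1972] op 0.0525 t 22.6 F [0.5 0.3 0.1]
rot first (r units) [-0.01 -0.01 -0.  ] | then shift (t units, target axes) [ 1.58  3.57 -0.03] | shift in present axes [ 1.58  3.57 -0.03]
bar 1299 (array([ 491.4, -352.8]), array([11.5, 69.8]), 85.3) z [0.0765 0.0786 0.0798] [300 256  16  86]
plate 24371 (array([ 491.8, -353.2]), array([146.4, 146.8]), 85.8) z [0.0537 0.0549 0.056 ] [213 200 189 168]
plate 2324 (array([ 407.6, -540.4]), array([103.5, 130.4]), 77.5) z [0.0487 0.0506 0.052 ] [  0 110 130 180]
plate 1416 (array([ 571.7, -113.2]), array([59.7, 28.3]), 80.7) z [0.0498 0.0546 0.0558] [558 336  70  36]
```

View pics/w6.png

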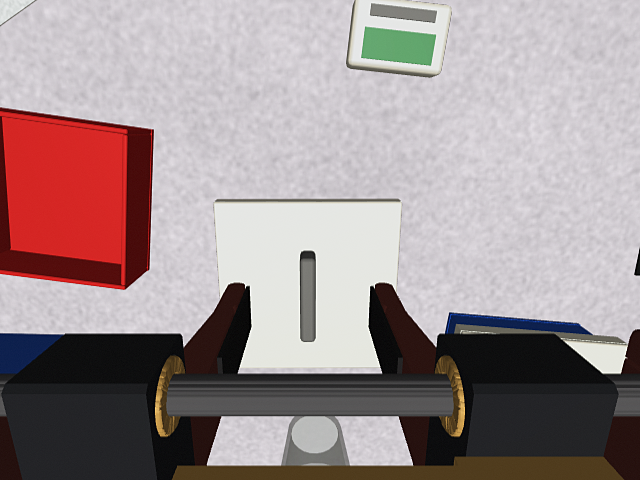

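```bash
python3 -m pendant '[{"tx":0.5,"ty":0.3,"tz":-0.04,"rx":0,"ry":0,"rz":0,"gripper":60},{"tx":0.6,"ty":0.6,"tz":0,"rx":0,"ry":0,"rz":0,"gripper":60},{"tx":0.55,"ty":0.8,"tz":0,"rx":0,"ry":0,"rz":0,"gripper":60},{"tx":0,"ty":0.8,"tz":0,"rx":0,"ry":0,"rz":0,"gripper":60},{"tx":0,"ty":0.7,"tz":0,"rx":0,"ry":0,"rz":0,"gripper":60},{"tx":0,"ty":0.4,"tz":0,"rx":0,"ry":0,"rz":0,"gripper":60},{"tx":0,"ty":0,"tz":0,"rx":0,"ry":0,"rz":0,"gripper":50},{"tx":0,"ty":0,"tz":0,"rx":0,"ry":0,"rz":0,"gripper":50}]'; python3 -c "
from h import *
plan(.490,-.3525,.061,85.6)"
```

```text
time_s: 23.37
position: [0.4902, -0.3519, 0.0896]
tool_rot: [0.707, -0.706, 0.026, -0.026]
ft_force: [0.3, -0.2, 0.2]
opening: 0.045
p [ 0.4902 -0.3519  0.0896] op 0.045 t 23.4 F [ 0.3 -0.2  0.2]
rot first (r units) [-0.    0.04 -0.  ] | then shift (t units, target axes) [-0.01  0.95 -0.02] | shift in present axes [-0.01  0.95 -0.02]
```

```bash
python3 -m pendant '[{"tx":0,"ty":0.5,"tz":-0.02,"rx":0,"ry":0.04,"rz":0,"gripper":50},{"tx":0,"ty":0.3,"tz":0,"rx":0,"ry":0,"rz":0,"gripper":50},{"tx":0,"ty":0.14,"tz":0,"rx":0,"ry":0,"rz":0,"gripper":50},{"tx":0,"ty":0,"tz":0,"rx":0,"ry":0,"rz":0,"gripper":0},{"tx":0,"ty":0,"tz":0,"rx":0,"ry":0,"rz":0,"gripper":0},{"tx":0,"ty":0,"tz":0,"rx":0,"ry":0,"rz":0,"gripper":0},{"tx":0,"ty":0,"tz":0,"rx":0,"ry":0,"rz":0,"gripper":0},{"tx":0,"ty":0,"tz":0,"rx":0,"ry":0,"rz":0,"gripper":0}]' 40;python3 -m pendant '[{"tx":0,"ty":0,"tz":0,"rx":0,"ry":0,"rz":0,"gripper":0},{"tx":0,"ty":0,"tz":0,"rx":0,"ry":0,"rz":0,"gripper":0}]'; python3 -c "
from h import *
st();plan(.43,-.14,.16,89)"
```

```text
time_s: 24.03
position: [0.4903, -0.3535, 0.0619]
tool_rot: [-0.706, 0.707, -0.027, 0.028]
ft_force: [0.5, 0.2, 0.6]
opening: 0.0137
time_s: 24.2
position: [0.4903, -0.3534, 0.0619]
tool_rot: [-0.706, 0.707, -0.027, 0.028]
ft_force: [0.4, 0.8, 2.5]
opening: 0.0118
t 24.2 p [ 0.4903 -0.3534  0.0619] op 0.0118 F [0.4 0.8 2.5]
toolx [ 0.997 -0.078  0.001] y [ 0.001 -0.    -1.   ] z [ 0.078  0.997 -0.   ]
j [-0.68  0.13  1.47  0.    1.54 -2.17]
p [ 0.4903 -0.3534  0.0619] op 0.0118 t 24.2 F [0.4 0.8 2.5]
rot first (r units) [ 0.   -0.58  0.01] | then shift (t units, target axes) [-2.13 -3.27  7.08] | shift in present axes [-2.56 -3.28  6.93]
```

```bash
python3 -m pendant '[{"tx":0,"ty":-0.4,"tz":0,"rx":0,"ry":0,"rz":0,"gripper":0},{"tx":0,"ty":-0.6,"tz":0,"rx":0,"ry":0,"rz":0,"gripper":0},{"tx":0,"ty":-0.6,"tz":0,"rx":0,"ry":0,"rz":0,"gripper":0},{"tx":-0.2,"ty":-0.3,"tz":0.4,"rx":0,"ry":0,"rz":0,"gripper":0},{"tx":-0.4,"ty":0,"tz":0.7,"rx":0,"ry":0,"rz":0,"gripper":0},{"tx":-0.4,"ty":0,"tz":0.9,"rx":0,"ry":0,"rz":0,"gripper":0},{"tx":-0.4,"ty":0,"tz":0.9,"rx":0,"ry":0,"rz":0,"gripper":0},{"tx":-0.4,"ty":0,"tz":0.9,"rx":0,"ry":0,"rz":0,"gripper":0}]' 40;python3 -m pendant '[{"tx":-0.4,"ty":0,"tz":0.9,"rx":0,"ry":0,"rz":0,"gripper":0},{"tx":-0.36,"ty":0,"tz":0.9,"rx":0,"ry":0,"rz":0,"gripper":0},{"tx":0,"ty":0.2,"tz":0.7,"rx":0,"ry":0,"rz":0,"gripper":0},{"tx":0,"ty":0.5,"tz":0.5,"rx":0,"ry":0,"rz":0,"gripper":0},{"tx":0,"ty":0.6,"tz":0,"rx":0,"ry":0,"rz":0,"gripper":0},{"tx":0,"ty":0.5,"tz":0,"rx":0,"ry":0,"rz":0,"gripper":0},{"tx":0,"ty":0.5,"tz":0,"rx":0,"ry":0,"rz":0,"gripper":0},{"tx":0,"ty":0,"tz":0,"rx":0,"ry":0,"rz":0,"gripper":0}]'; python3 -c "
from h import *
st();plan(.43,-.14,.023,85.6)"
```

```text
time_s: 24.87
position: [0.4445, -0.2344, 0.1187]
tool_rot: [0.707, -0.707, 0.028, -0.028]
ft_force: [0.8, -0.5, -1.6]
opening: 0.0119
time_s: 25.53
position: [0.4277, -0.143, 0.0465]
tool_rot: [0.707, -0.706, 0.029, -0.026]
ft_force: [-0.0, -0.3, -2.5]
opening: 0.012
t 25.53 p [ 0.4277 -0.143   0.0465] op 0.012 F [-0.  -0.3 -2.5]
toolx [ 0.997 -0.078 -0.005] y [-0.005  0.002 -1.   ] z [0.078 0.997 0.002]
j [-0.4  -0.28  1.89 -0.    1.54 -1.89]
p [ 0.4277 -0.143   0.0465] op 0.012 t 25.5 F [-0.  -0.3 -2.5]
rot first (r units) [-0.01 -0.01 -0.05] | then shift (t units, target axes) [0.07 0.78 0.11] | shift in present axes [0.07 0.78 0.11]
```

```bash
python3 -m pendant '[{"tx":0,"ty":0.3,"tz":0,"rx":0,"ry":0,"rz":0,"gripper":0},{"tx":0,"ty":0.2,"tz":0,"rx":0,"ry":0,"rz":0,"gripper":0},{"tx":0,"ty":0.15,"tz":0,"rx":0,"ry":0,"rz":0,"gripper":0},{"tx":0,"ty":0.1,"tz":0,"rx":0,"ry":0,"rz":0,"gripper":0},{"tx":0,"ty":0,"tz":0,"rx":0,"ry":0,"rz":0,"gripper":0}]' ; python3 -c "
from h import *
st();plan(.43,-.14,.022,85.6)"
```

```text
time_s: 25.95
position: [0.4292, -0.1439, 0.0263]
tool_rot: [0.707, -0.706, 0.028, -0.027]
ft_force: [-0.4, 0.2, -1.5]
opening: 0.012
t 25.95 p [ 0.4292 -0.1439  0.0263] op 0.012 F [-0.4  0.2 -1.5]
toolx [ 0.997 -0.078 -0.001] y [-0.001  0.    -1.   ] z [0.078 0.997 0.   ]
j [-0.4  -0.26  1.92  0.    1.49 -1.89]
p [ 0.4292 -0.1439  0.0263] op 0.012 t 25.9 F [-0.4  0.2 -1.5]
rot first (r units) [-0.   -0.01 -0.01] | then shift (t units, target axes) [0.02 0.14 0.13] | shift in present axes [0.02 0.14 0.13]
```

```bash
python3 -m pendant '[{"tx":0,"ty":0.1,"tz":0,"rx":0,"ry":0,"rz":0,"gripper":0},{"tx":0,"ty":0.07,"tz":0,"rx":0,"ry":0,"rz":0,"gripper":0},{"tx":0,"ty":0,"tz":0,"rx":0,"ry":0,"rz":0,"gripper":0},{"tx":0,"ty":0,"tz":0,"rx":0,"ry":0,"rz":0,"gripper":60},{"tx":0,"ty":0,"tz":0,"rx":0,"ry":0,"rz":0,"gripper":60},{"tx":0,"ty":0,"tz":0,"rx":0,"ry":0,"rz":0,"gripper":60},{"tx":0,"ty":-0.5,"tz":0,"rx":0,"ry":0,"rz":0,"gripper":60},{"tx":0,"ty":-1,"tz":0,"rx":0,"ry":0,"rz":0,"gripper":60}]'; python3 -m pendant '[{"tx":0,"ty":-1,"tz":0,"rx":0,"ry":0,"rz":0,"gripper":60},{"tx":0,"ty":-1,"tz":0,"rx":0,"ry":0,"rz":0,"gripper":60},{"tx":0,"ty":-1,"tz":-0.8,"rx":0,"ry":0,"rz":0,"gripper":60},{"tx":0,"ty":-1,"tz":-1,"rx":0,"ry":0,"rz":0,"gripper":60},{"tx":0,"ty":-1,"tz":-1,"rx":0,"ry":0,"rz":0,"gripper":60},{"tx":0,"ty":0,"tz":-1,"rx":0,"ry":0,"rz":0,"gripper":60},{"tx":0,"ty":0,"tz":-1,"rx":0,"ry":0,"rz":0,"gripper":60},{"tx":0,"ty":0,"tz":-1,"rx":0,"ry":0,"rz":0,"gripper":60}]';  python3 -m pendant '[{"tx":0.5,"ty":0,"tz":-1,"rx":0,"ry":0,"rz":0,"gripper":60},{"tx":0.3,"ty":0,"tz":0,"rx":0,"ry":0,"rz":0,"gripper":60},{"tx":0,"ty":0,"tz":0,"rx":0,"ry":0,"rz":0,"gripper":60},{"tx":0,"ty":0,"tz":0,"rx":0,"ry":0,"rz":0,"gripper":60}]';python3 - <<'E'
from h import *
ctrl.read_camera("wrist");plan(.44,-.352,.22,85.8)
c=grab("wrist","w7");C=cloud(c);Z=C[...,2];g=c["img"].astype(int)
def big(m,name):
    n,l,s,ce=cv2.connectedComponentsWithStats(m.astype(np.uint8)); 
    for k in (np.argsort(-s[1:,4])+1)[:2]:
        P=C[l==k]; print(name,len(P),rect(P),"z",np.percentile(P[:,2],[5,50,95]).round(4),s[k][:4])
W=np.zeros((480,640),bool);W[:372]=1;W[:,:215]=0;W[:,410:]=0
big((Z>0.039)&(Z<0.048)&W&(g[...,0]-g[...,2]<40),"spare"); big((Z>0.048)&(Z<0.056)&W,"rim")
E
```

```text
time_s: 26.62
position: [0.4271, -0.1429, 0.0633]
tool_rot: [0.708, -0.706, 0.03, -0.025]
ft_force: [0.8, -0.6, -1.6]
opening: 0.0414
time_s: 27.28
position: [0.4159, -0.318, 0.2167]
tool_rot: [-0.706, 0.707, -0.027, 0.028]
ft_force: [0.8, -0.9, -0.3]
opening: 0.0526
time_s: 27.62
position: [0.4376, -0.3475, 0.2152]
tool_rot: [0.707, -0.706, 0.028, -0.027]
ft_force: [0.1, -0.2, -0.8]
opening: 0.0526
p [ 0.4376 -0.3471  0.2156] op 0.0528 t 27.7 F [-0.4 -0.1  0.3]
rot first (r units) [-0.01 -0.04 -0.  ] | then shift (t units, target axes) [ 0.09 -0.15 -0.16] | shift in present axes [ 0.09 -0.15 -0.16]
spare 3710 (array([ 493.4, -358. ]), array([40.3, 80.1]), 64.9) z [0.0416 0.043  0.0444] [268 235  70  92]
spare 3 (array([ 431.2, -283.3]), array([0.8, 0. ]), 43.4) z [0.0419 0.0454 0.0474] [383 207   3   3]
rim 1449 (array([ 458.1, -349.8]), array([130.3,  65.1]), 85.5) z [0.049  0.0506 0.0519] [231 209 155  74]
rim 591 (array([ 552.9, -355.9]), array([118.6,   5.2]), 86.2) z [0.0484 0.0504 0.0517] [245 343 130   6]
```

View pics/w7.png

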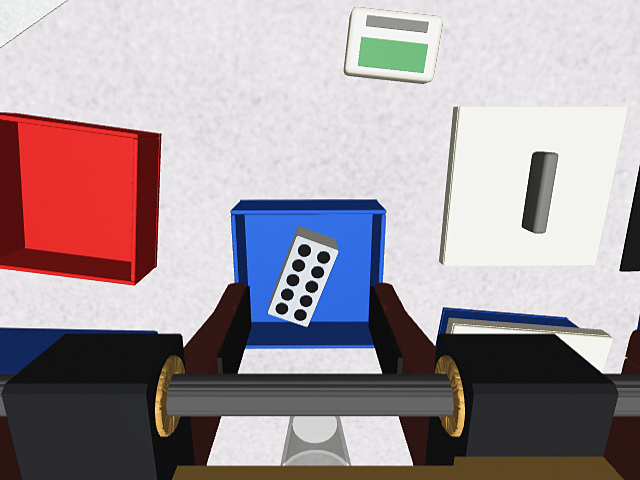

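The spare, with ten open dark wells, is at (303,278) in the wrist view, and lid C lies flat at (540,190). The spare measures 80.1 x 40.3 mm, centred at (493.4,-358.0) mm, with its grip direction at 64.9°.

```bash
python3 -m pendant '[{"tx":0,"ty":0,"tz":0,"rx":0,"ry":0.8,"rz":0,"gripper":74},{"tx":0,"ty":0,"tz":0,"rx":0,"ry":0.9,"rz":0,"gripper":74},{"tx":0,"ty":0,"tz":0,"rx":0,"ry":0.9,"rz":0,"gripper":74},{"tx":0,"ty":0,"tz":0,"rx":0,"ry":0.8,"rz":0,"gripper":74},{"tx":0,"ty":0,"tz":0,"rx":0,"ry":0,"rz":0,"gripper":74},{"tx":0,"ty":0,"tz":0,"rx":0,"ry":0,"rz":0,"gripper":74}]'; python3 -c "
from h import *
plan(.493,-.358,.08,64.9)"
```

```text
time_s: 28.22
position: [0.4375, -0.3472, 0.2162]
tool_rot: [-0.691, 0.691, -0.151, 0.151]
ft_force: [-0.1, 0.8, -0.6]
opening: 0.0649
p [ 0.4375 -0.3472  0.2162] op 0.0649 t 28.2 F [-0.1  0.8 -0.6]
rot first (r units) [0.   0.07 0.01] | then shift (t units, target axes) [1.83 4.54 0.46] | shift in present axes [1.83 4.54 0.45]
```

```bash
python3 -m pendant '[{"tx":0.6,"ty":0.2,"tz":0.2,"rx":0,"ry":0.07,"rz":0,"gripper":70},{"tx":0.7,"ty":0.6,"tz":0.25,"rx":0,"ry":0,"rz":0,"gripper":70},{"tx":0.53,"ty":0.9,"tz":0,"rx":0,"ry":0,"rz":0,"gripper":70},{"tx":0,"ty":1,"tz":0,"rx":0,"ry":0,"rz":0,"gripper":70},{"tx":0,"ty":0.9,"tz":0,"rx":0,"ry":0,"rz":0,"gripper":70},{"tx":0,"ty":0.9,"tz":0,"rx":0,"ry":0,"rz":0,"gripper":70},{"tx":0,"ty":0,"tz":0,"rx":0,"ry":0,"rz":0,"gripper":70},{"tx":0,"ty":0,"tz":0,"rx":0,"ry":0,"rz":0,"gripper":70}]'; python3 -c "
from h import *
plan(.493,-.358,.015,64.9)
grab('wrist','w8')"
```

```text
time_s: 28.88
position: [0.4921, -0.3582, 0.0793]
tool_rot: [0.691, -0.69, 0.155, -0.153]
ft_force: [-0.2, -0.6, 0.4]
opening: 0.0616
p [ 0.4921 -0.3582  0.0793] op 0.0616 t 28.9 F [-0.2 -0.6  0.4]
rot first (r units) [-0.01 -0.01 -0.03] | then shift (t units, target axes) [0.02 2.14 0.02] | shift in present axes [0.03 2.14 0.02]
```

View pics/w8.png

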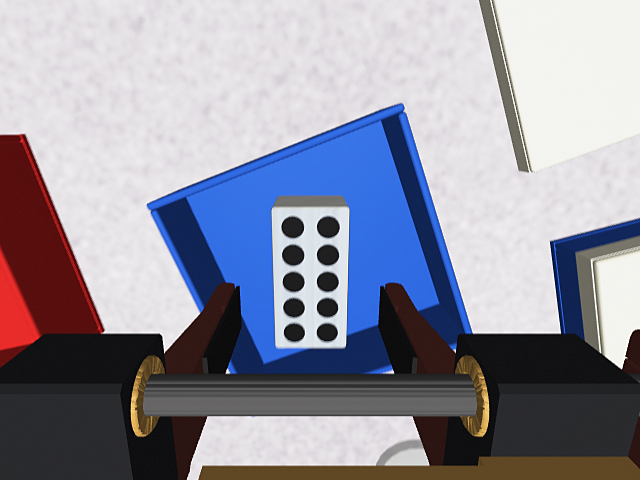

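The spare (310,275) is lined up between the fingers. Going down to grip it.

```bash
python3 -m pendant '[{"tx":0,"ty":0.5,"tz":0,"rx":0,"ry":0,"rz":0,"gripper":70},{"tx":0,"ty":0.6,"tz":0,"rx":0,"ry":0,"rz":0,"gripper":70},{"tx":0,"ty":0.5,"tz":0,"rx":0,"ry":0,"rz":0,"gripper":70},{"tx":0,"ty":0.3,"tz":0,"rx":0,"ry":0,"rz":0,"gripper":70},{"tx":0,"ty":0.2,"tz":0,"rx":0,"ry":0,"rz":0,"gripper":70},{"tx":0,"ty":0,"tz":0,"rx":0,"ry":0,"rz":0,"gripper":70},{"tx":0,"ty":0,"tz":0,"rx":0,"ry":0,"rz":0,"gripper":70}]'; python3 -c "
from h import *
st();plan(.493,-.358,.015,64.9)"
```

```text
time_s: 29.52
position: [0.4935, -0.3596, 0.019]
tool_rot: [-0.69, 0.69, -0.154, 0.155]
ft_force: [0.2, -0.5, -0.8]
opening: 0.0617
t 29.52 p [ 0.4935 -0.3596  0.019 ] op 0.0617 F [ 0.2 -0.5 -0.8]
toolx [ 0.904 -0.427  0.002] y [ 0.001 -0.001 -1.   ] z [ 0.427  0.904 -0.   ]
j [-0.69  0.17  1.5  -0.    1.46 -1.81]
p [ 0.4935 -0.3596  0.019 ] op 0.0617 t 29.5 F [ 0.2 -0.5 -0.8]
rot first (r units) [ 0.   -0.03  0.02] | then shift (t units, target axes) [-0.04  0.13  0.04] | shift in present axes [-0.04  0.13  0.04]
```

```bash
python3 -m pendant '[{"tx":0,"ty":0.1,"tz":0.03,"rx":0,"ry":0,"rz":0,"gripper":70},{"tx":0,"ty":0,"tz":0,"rx":0,"ry":0,"rz":0,"gripper":0},{"tx":0,"ty":0,"tz":0,"rx":0,"ry":0,"rz":0,"gripper":0},{"tx":0,"ty":0,"tz":0,"rx":0,"ry":0,"rz":0,"gripper":0},{"tx":0,"ty":0,"tz":0,"rx":0,"ry":0,"rz":0,"gripper":0},{"tx":0,"ty":0,"tz":0,"rx":0,"ry":0,"rz":0,"gripper":0}]' 40; python3 -c "
from h import *
st()"
```

```text
time_s: 30.02
position: [0.4935, -0.3584, 0.0149]
tool_rot: [-0.69, 0.69, -0.155, 0.155]
ft_force: [1.1, 1.4, 1.7]
opening: 0.0396
t 30.02 p [ 0.4935 -0.3584  0.0149] op 0.0396 F [1.1 1.4 1.7]
toolx [ 0.904 -0.427  0.   ] y [ 0. -0. -1.] z [0.427 0.904 0.   ]
j [-0.68  0.18  1.51  0.    1.46 -1.81]
```

```bash
python3 -m pendant '[{"tx":0,"ty":-0.2,"tz":0,"rx":0,"ry":0,"rz":0,"gripper":0},{"tx":0,"ty":-0.5,"tz":0,"rx":0,"ry":0,"rz":0,"gripper":0},{"tx":0,"ty":-0.8,"tz":0,"rx":0,"ry":0,"rz":0,"gripper":0},{"tx":0,"ty":-0.8,"tz":0,"rx":0,"ry":0,"rz":0,"gripper":0},{"tx":0,"ty":-0.8,"tz":0,"rx":0,"ry":0,"rz":0,"gripper":0},{"tx":0,"ty":-0.8,"tz":0,"rx":0,"ry":0,"rz":0,"gripper":0},{"tx":0,"ty":-0.6,"tz":0,"rx":0,"ry":-0.3,"rz":0,"gripper":0},{"tx":0,"ty":0,"tz":0,"rx":0,"ry":-0.7,"rz":0,"gripper":0}]' 50;python3 -m pendant '[{"tx":0,"ty":0,"tz":0,"rx":0,"ry":-0.8,"rz":0,"gripper":0},{"tx":0,"ty":0,"tz":0,"rx":0,"ry":-0.8,"rz":0,"gripper":0},{"tx":0,"ty":0,"tz":0,"rx":0,"ry":-0.8,"rz":0,"gripper":0},{"tx":0,"ty":0,"tz":0,"rx":0,"ry":-0.43,"rz":0,"gripper":0},{"tx":0,"ty":0,"tz":0,"rx":0,"ry":0,"rz":0,"gripper":0}]'; python3 -c "
from h import *
plan(.5755,.322,.16,87.7)"
```

```text
time_s: 30.68
position: [0.4945, -0.3594, 0.155]
tool_rot: [-0.696, 0.698, -0.116, 0.12]
ft_force: [0.2, 0.3, -2.3]
opening: 0.0401
time_s: 31.1
position: [0.493, -0.3582, 0.149]
tool_rot: [0.707, -0.707, 0.014, -0.013]
ft_force: [1.0, 0.8, -2.8]
opening: 0.0397
p [ 0.493  -0.3582  0.149 ] op 0.0397 t 31.1 F [ 1.   0.8 -2.8]
rot first (r units) [-0.01  0.01 -0.01] | then shift (t units, target axes) [ 1.84 -0.37 22.77] | shift in present axes [ 1.86 -0.35 22.76]
```

```bash
python3 -m pendant '[{"tx":0,"ty":-0.1,"tz":0.4,"rx":0,"ry":0,"rz":0,"gripper":0},{"tx":0,"ty":-0.15,"tz":0.7,"rx":0,"ry":0,"rz":0,"gripper":0},{"tx":0,"ty":-0.1,"tz":0.9,"rx":0,"ry":0,"rz":0,"gripper":0},{"tx":0,"ty":0,"tz":0.9,"rx":0,"ry":0,"rz":0,"gripper":0},{"tx":0.1,"ty":0,"tz":0.9,"rx":0,"ry":0,"rz":0,"gripper":0},{"tx":0.1,"ty":0,"tz":0.9,"rx":0,"ry":0,"rz":0,"gripper":0},{"tx":0.1,"ty":0,"tz":0.9,"rx":0,"ry":0,"rz":0,"gripper":0},{"tx":0.1,"ty":0,"tz":0.9,"rx":0,"ry":0,"rz":0,"gripper":0}]';python3 -m pendant '[{"tx":0.1,"ty":0,"tz":0.9,"rx":0,"ry":0,"rz":0,"gripper":0},{"tx":0.1,"ty":0,"tz":0.9,"rx":0,"ry":0,"rz":0,"gripper":0},{"tx":0.1,"ty":0,"tz":0.9,"rx":0,"ry":0,"rz":0,"gripper":0},{"tx":0.1,"ty":0,"tz":0.9,"rx":0,"ry":0,"rz":0,"gripper":0},{"tx":0.1,"ty":0,"tz":0.9,"rx":0,"ry":0,"rz":0,"gripper":0},{"tx":0.1,"ty":0,"tz":0.9,"rx":0,"ry":0,"rz":0,"gripper":0},{"tx":0.1,"ty":0,"tz":0.9,"rx":0,"ry":0,"rz":0,"gripper":0},{"tx":0.1,"ty":0,"tz":0.9,"rx":0,"ry":0,"rz":0,"gripper":0}]'; python3 -c "
from h import *
plan(.5755,.322,.16,87.7)"
```

```text
time_s: 31.77
position: [0.5129, -0.1619, 0.1603]
tool_rot: [0.707, -0.707, 0.015, -0.015]
ft_force: [1.1, 0.4, -3.2]
opening: 0.0397
time_s: 32.43
position: [0.5453, 0.0529, 0.1603]
tool_rot: [0.707, -0.707, 0.015, -0.015]
ft_force: [1.0, 0.1, -3.1]
opening: 0.04
p [0.5453 0.0529 0.1603] op 0.04 t 32.4 F [ 1.   0.1 -3.1]
rot first (r units) [-0.   -0.02 -0.  ] | then shift (t units, target axes) [0.65 0.01 9.  ] | shift in present axes [0.63 0.01 9.  ]
```

```bash
python3 -m pendant '[{"tx":0.1,"ty":0,"tz":0.9,"rx":0,"ry":0,"rz":0,"gripper":0},{"tx":0.1,"ty":0,"tz":0.9,"rx":0,"ry":0,"rz":0,"gripper":0},{"tx":0.1,"ty":0,"tz":0.9,"rx":0,"ry":0,"rz":0,"gripper":0},{"tx":0.1,"ty":0,"tz":0.9,"rx":0,"ry":0,"rz":0,"gripper":0},{"tx":0.1,"ty":0,"tz":0.9,"rx":0,"ry":0,"rz":0,"gripper":0},{"tx":0,"ty":0,"tz":0.9,"rx":0,"ry":0,"rz":0,"gripper":0},{"tx":0,"ty":0,"tz":0.9,"rx":0,"ry":0,"rz":0,"gripper":0},{"tx":0,"ty":0,"tz":0.9,"rx":0,"ry":0,"rz":0,"gripper":0}]';python3 -m pendant '[{"tx":0,"ty":0,"tz":0.9,"rx":0,"ry":0,"rz":0,"gripper":0},{"tx":0,"ty":0,"tz":0.3,"rx":0,"ry":0,"rz":0,"gripper":0},{"tx":0,"ty":0,"tz":0,"rx":0,"ry":0,"rz":0,"gripper":0},{"tx":0,"ty":0,"tz":0,"rx":0,"ry":0,"rz":0,"gripper":0},{"tx":0,"ty":0,"tz":0,"rx":0,"ry":0,"rz":0,"gripper":0}]'; python3 -c "
from h import *
ctrl.read_camera('wrist')
plan(.5755,.322,.09,87.7)
grab('wrist','w9')"
```

```text
time_s: 33.1
position: [0.5687, 0.2679, 0.1602]
tool_rot: [0.707, -0.707, 0.015, -0.015]
ft_force: [0.3, 0.5, -3.3]
opening: 0.0393
time_s: 33.52
position: [0.571, 0.301, 0.1602]
tool_rot: [-0.707, 0.707, -0.015, 0.015]
ft_force: [0.2, 0.4, -3.9]
opening: 0.04
p [0.5712 0.3007 0.1603] op 0.0401 t 33.6 F [-0.8  0.3 -2.8]
rot first (r units) [ 0.   -0.02  0.  ] | then shift (t units, target axes) [0.12 2.34 0.71] | shift in present axes [0.11 2.34 0.72]
```

View pics/w9.png

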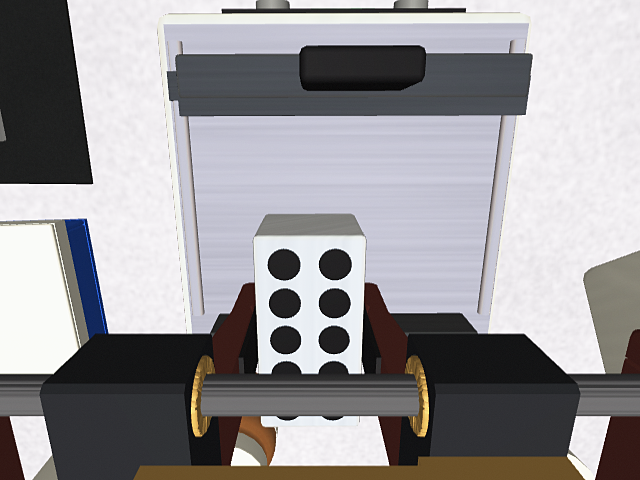

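Run:
```python
from h import *
c=grab("wrist");C=cloud(c);s=st()
zt=s["position"][2]-.011+.040
print([onz(c,u,236.5,zt).round(4) for u in (254,366)], onz(c,300,427,zt).round(4))
m=(abs(C[...,2]-zt)<.006);m[:225]=0;m[435:]=0;m[:,245:375]&=True;m[:,:245]=0;m[:,375:]=0
P=C[m];print(rect(P),np.percentile(P[:,2],[5,50,95]))
```

```text
t 33.67 p [0.5713 0.3007 0.1603] op 0.0395 F [ 0.1 -1.2 -3.8]
toolx [ 0.999 -0.042  0.   ] y [ 0. -0. -1.] z [ 0.042  0.999 -0.   ]
j [ 0.43  0.21  1.21 -0.    1.72 -1.1 ]
[array([0.5312, 0.2834, 0.1893]), array([0.5329, 0.3218, 0.1893])] [0.6101 0.2953 0.1893]
(array([571.7, 301. ]), array([48.6, 80.8]), 88.7) [0.18720069 0.18861015 0.18994274]
```

```bash
python3 -m pendant '[{"tx":0.06,"ty":0,"tz":0.36,"rx":0,"ry":0,"rz":0,"gripper":0},{"tx":0.05,"ty":0.3,"tz":0.36,"rx":0,"ry":0,"rz":0,"gripper":0},{"tx":0,"ty":0.6,"tz":0,"rx":0,"ry":0,"rz":0,"gripper":0},{"tx":0,"ty":0.6,"tz":0,"rx":0,"ry":0,"rz":0,"gripper":0},{"tx":0,"ty":0.5,"tz":0,"rx":0,"ry":0,"rz":0,"gripper":0},{"tx":0,"ty":0.3,"tz":0,"rx":0,"ry":0,"rz":0,"gripper":0},{"tx":0,"ty":0,"tz":0,"rx":0,"ry":0,"rz":0,"gripper":0},{"tx":0,"ty":0,"tz":0,"rx":0,"ry":0,"rz":0,"gripper":0}]'; python3 -c "
from h import *
plan(.5755,.322,.079,87.7)"
```

```text
time_s: 34.33
position: [0.575, 0.3238, 0.0903]
tool_rot: [-0.707, 0.707, -0.015, 0.014]
ft_force: [0.2, 0.8, -1.4]
opening: 0.0399
p [0.575  0.3238 0.0903] op 0.0399 t 34.3 F [ 0.2  0.8 -1.4]
rot first (r units) [ 0.   -0.   -0.01] | then shift (t units, target axes) [ 0.02  0.38 -0.06] | shift in present axes [ 0.02  0.38 -0.06]
```

```bash
python3 -m pendant '[{"tx":0,"ty":0.15,"tz":0,"rx":0,"ry":0,"rz":0,"gripper":0},{"tx":0,"ty":0.13,"tz":0,"rx":0,"ry":0,"rz":0,"gripper":0},{"tx":0,"ty":0.08,"tz":0,"rx":0,"ry":0,"rz":0,"gripper":0},{"tx":0,"ty":0,"tz":0,"rx":0,"ry":0,"rz":0,"gripper":0},{"tx":0,"ty":0,"tz":0,"rx":0,"ry":0,"rz":0,"gripper":0}]'; python3 -c "
from h import *
plan(.5755,.322,.079,87.7)"
```

```text
time_s: 34.75
position: [0.5753, 0.3234, 0.0803]
tool_rot: [0.707, -0.707, 0.014, -0.014]
ft_force: [-0.0, 0.3, -3.0]
opening: 0.0396
p [0.5753 0.3234 0.0803] op 0.0396 t 34.8 F [-0.   0.3 -3. ]
rot first (r units) [-0. -0. -0.] | then shift (t units, target axes) [ 0.01  0.04 -0.05] | shift in present axes [ 0.01  0.04 -0.05]
```

```bash
python3 -m pendant '[{"tx":0,"ty":0.05,"tz":0,"rx":0,"ry":0,"rz":0,"gripper":0},{"tx":0,"ty":0,"tz":0,"rx":0,"ry":0,"rz":0,"gripper":0},{"tx":0,"ty":0.02,"tz":0,"rx":0,"ry":0,"rz":0,"gripper":0},{"tx":0,"ty":0,"tz":0,"rx":0,"ry":0,"rz":0,"gripper":0}]'; python3 -c "
from h import *
plan(.5755,.322,.079,87.7)"
```

```text
time_s: 35.08
position: [0.5754, 0.3235, 0.0789]
tool_rot: [0.707, -0.707, 0.014, -0.015]
ft_force: [-1.4, -0.8, 0.8]
opening: 0.0395
p [0.5754 0.3235 0.0789] op 0.0395 t 35.1 F [-1.4 -0.8  0.8]
rot first (r units) [-0.   -0.    0.01] | then shift (t units, target axes) [ 0.   -0.   -0.05] | shift in present axes [ 0.   -0.   -0.05]
```

```bash
python3 -m pendant '[{"tx":0,"ty":0,"tz":0,"rx":0,"ry":0,"rz":0,"gripper":75},{"tx":0,"ty":0,"tz":0,"rx":0,"ry":0,"rz":0,"gripper":75},{"tx":0,"ty":0,"tz":0,"rx":0,"ry":0,"rz":0,"gripper":75},{"tx":0,"ty":-0.4,"tz":0,"rx":0,"ry":0,"rz":0,"gripper":75},{"tx":0,"ty":-1,"tz":0,"rx":0,"ry":0,"rz":0,"gripper":75},{"tx":0,"ty":-1,"tz":0,"rx":0,"ry":0,"rz":0,"gripper":75},{"tx":0,"ty":-1,"tz":0,"rx":0,"ry":0,"rz":0,"gripper":75},{"tx":0,"ty":-1,"tz":0,"rx":0,"ry":0,"rz":0,"gripper":75}]';python3 -m pendant '[{"tx":-0.5,"ty":-0.4,"tz":0,"rx":0,"ry":0,"rz":0,"gripper":75},{"tx":-0.9,"ty":0,"tz":0,"rx":0,"ry":0,"rz":0,"gripper":75},{"tx":-0.9,"ty":0,"tz":0,"rx":0,"ry":0,"rz":0,"gripper":75},{"tx":-0.7,"ty":0,"tz":0,"rx":0,"ry":0.5,"rz":0,"gripper":75},{"tx":0,"ty":0,"tz":0,"rx":0,"ry":1,"rz":0,"gripper":75},{"tx":0,"ty":0,"tz":0,"rx":0,"ry":1,"rz":0,"gripper":75},{"tx":0,"ty":0,"tz":0,"rx":0,"ry":1,"rz":0,"gripper":75},{"tx":0,"ty":0,"tz":0,"rx":0,"ry":1,"rz":0,"gripper":75}]';python3 -m pendant '[{"tx":0,"ty":0,"tz":0,"rx":0,"ry":1,"rz":0,"gripper":75},{"tx":0,"ty":0,"tz":0,"rx":0,"ry":1,"rz":0,"gripper":75},{"tx":0,"ty":0,"tz":0,"rx":0,"ry":1,"rz":0,"gripper":75},{"tx":0,"ty":0,"tz":0,"rx":0,"ry":1,"rz":0,"gripper":75},{"tx":0,"ty":0,"tz":0,"rx":0,"ry":1,"rz":0,"gripper":75},{"tx":0,"ty":0,"tz":0,"rx":0,"ry":1,"rz":0,"gripper":75},{"tx":0,"ty":0,"tz":0,"rx":0,"ry":1,"rz":0,"gripper":75},{"tx":0,"ty":0,"tz":0,"rx":0,"ry":1,"rz":0,"gripper":75}]';python3 -c "
from h import *
plan(.4715,.326,.124,-2.3)"
```

```text
time_s: 35.75
position: [0.5751, 0.3234, 0.2128]
tool_rot: [0.707, -0.707, 0.014, -0.015]
ft_force: [0.3, 0.1, 0.2]
opening: 0.0656
time_s: 36.42
position: [0.4852, 0.3272, 0.2237]
tool_rot: [0.684, -0.683, 0.18, -0.181]
ft_force: [-0.2, -0.5, 0.4]
opening: 0.066
time_s: 37.08
position: [0.4854, 0.3271, 0.2235]
tool_rot: [0.551, -0.551, 0.443, -0.443]
ft_force: [-0.8, -0.8, 0.5]
opening: 0.0659
p [0.4854 0.3271 0.2235] op 0.0659 t 37.1 F [-0.8 -0.8  0.5]
rot first (r units) [-0.01  2.45 -0.01] | then shift (t units, target axes) [ 0.06  3.32 -0.46] | shift in present axes [-0.06  3.32 -0.47]
```

```bash
python3 -m pendant '[{"tx":0,"ty":0,"tz":0,"rx":0,"ry":1,"rz":0,"gripper":75},{"tx":0,"ty":0,"tz":0,"rx":0,"ry":0.9,"rz":0,"gripper":75},{"tx":0,"ty":0,"tz":0,"rx":0,"ry":0.55,"rz":0,"gripper":75},{"tx":0,"ty":0,"tz":-0.3,"rx":0,"ry":0,"rz":0,"gripper":60},{"tx":0,"ty":0,"tz":0,"rx":0,"ry":0,"rz":0,"gripper":60},{"tx":0,"ty":0,"tz":0,"rx":0,"ry":0,"rz":0,"gripper":60}]';python3 - <<'E'
from h import *
ctrl.read_camera("wrist");plan(.4715,.326,.124,-2.3)
c=grab("wrist","w10");C=cloud(c);Z=C[...,2];g=c["img"].astype(int)
win=np.zeros((480,640),bool);win[60:345,200:560]=True
def big(m,name):
    n,l,s,ce=cv2.connectedComponentsWithStats((m&win).astype(np.uint8)); k=1+np.argmax(s[1:,4]); P=C[l==k]; print(name,len(P),rect(P),"z",np.percentile(P[:,2],[5,50,95]).round(4),s[k][:4])
big((Z>0.148)&(Z<0.16),"fintop")
big((Z>0.094)&(Z<0.104)&(g.max(2)<110),"stoptop")
big((Z>0.103)&(Z<0.1125)&(g.min(2)>110),"blocktop")
E
```

```text
time_s: 37.58
position: [0.4759, 0.3276, 0.2231]
tool_rot: [-0.492, 0.491, -0.508, 0.508]
ft_force: [-0.1, 0.3, -0.3]
opening: 0.0532
p [0.4761 0.3275 0.2228] op 0.0529 t 37.6 F [-0.3 -0.   0.7]
rot first (r units) [-0.01  0.07 -0.  ] | then shift (t units, target axes) [ 0.06  3.29 -0.15] | shift in present axes [ 0.06  3.29 -0.15]
fintop 1720 (array([472.7, 326.5]), array([49.5, 13.6]), 87.3) z [0.1507 0.1528 0.154 ] [292 219  23  79]
stoptop 5056 (array([627.8, 322.8]), array([163.3,  18.7]), 87.9) z [0.0953 0.0968 0.098 ] [486 120  56 213]
blocktop 3932 (array([575.8, 324. ]), array([40., 80.]), 87.9) z [0.1055 0.1069 0.1081] [390 211 115  54]
```

View pics/w10.png

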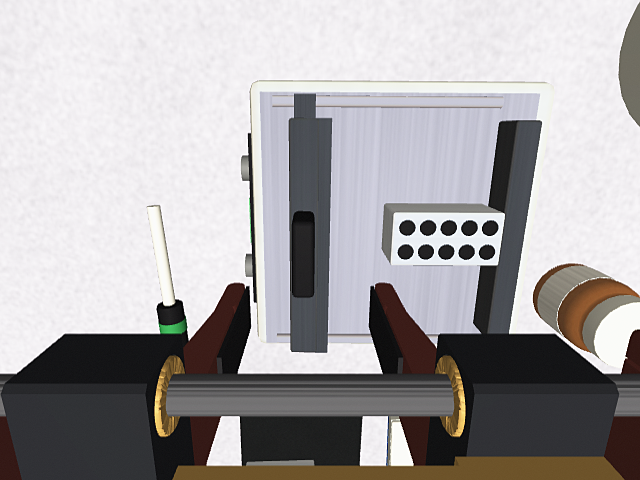

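The spare (447,235) stands square, centred at (575.8,324) mm, with the jaw open. Now I'll grip the fin (303,253) and close the jaw.

```bash
python3 -m pendant '[{"tx":0.05,"ty":0.4,"tz":-0.14,"rx":0,"ry":0.07,"rz":0,"gripper":60},{"tx":0,"ty":0.8,"tz":0,"rx":0,"ry":0,"rz":0,"gripper":60},{"tx":0,"ty":0.9,"tz":0,"rx":0,"ry":0,"rz":0,"gripper":60},{"tx":0,"ty":0.7,"tz":0,"rx":0,"ry":0,"rz":0,"gripper":50},{"tx":0,"ty":0.4,"tz":0,"rx":0,"ry":0,"rz":0,"gripper":50},{"tx":0,"ty":0.1,"tz":0,"rx":0,"ry":0,"rz":0,"gripper":50},{"tx":0,"ty":0,"tz":0,"rx":0,"ry":0,"rz":0,"gripper":50},{"tx":0,"ty":0,"tz":0,"rx":0,"ry":0,"rz":0,"gripper":50}]' 40;python3 -c "
from h import *
plan(.4725,.326,.124,-2.3)"
```

```text
time_s: 38.35
position: [0.4726, 0.3264, 0.1246]
tool_rot: [-0.49, 0.489, -0.51, 0.511]
ft_force: [0.5, 0.1, 1.3]
opening: 0.0438
p [0.4726 0.3264 0.1246] op 0.0438 t 38.4 F [0.5 0.1 1.3]
rot first (r units) [-0.01 -0.02 -0.01] | then shift (t units, target axes) [ 0.01  0.02 -0.  ] | shift in present axes [ 0.01  0.02 -0.  ]
```

```bash
python3 -m pendant '[{"tx":0,"ty":0,"tz":0,"rx":0,"ry":0,"rz":0,"gripper":0},{"tx":0,"ty":0,"tz":0,"rx":0,"ry":0,"rz":0,"gripper":0},{"tx":0,"ty":0,"tz":0,"rx":0,"ry":0,"rz":0,"gripper":0},{"tx":0,"ty":0,"tz":0,"rx":0,"ry":0,"rz":0,"gripper":0},{"tx":0,"ty":0,"tz":0,"rx":0,"ry":0,"rz":0,"gripper":0}]' 40; python3 -m pendant '[{"tx":0,"ty":0,"tz":0.15,"rx":0,"ry":0,"rz":0,"gripper":0},{"tx":0,"ty":0,"tz":0.25,"rx":0,"ry":0,"rz":0,"gripper":0},{"tx":0,"ty":0,"tz":0.3,"rx":0,"ry":0,"rz":0,"gripper":0},{"tx":0,"ty":0,"tz":0.3,"rx":0,"ry":0,"rz":0,"gripper":0},{"tx":0,"ty":0,"tz":0.3,"rx":0,"ry":0,"rz":0,"gripper":0},{"tx":0,"ty":0,"tz":0.2,"rx":0,"ry":0,"rz":0,"gripper":0},{"tx":0,"ty":0,"tz":0.1,"rx":0,"ry":0,"rz":0,"gripper":0},{"tx":0,"ty":0,"tz":0,"rx":0,"ry":0,"rz":0,"gripper":0}]' ;python3 -c "
from h import *
plan(.526,.324,.124,-2.3)"
```

```text
time_s: 38.77
position: [0.4721, 0.3261, 0.1236]
tool_rot: [0.489, -0.489, 0.511, -0.511]
ft_force: [-5.4, 0.6, 1.6]
opening: 0.0139
time_s: 39.43
position: [0.5219, 0.3242, 0.1236]
tool_rot: [-0.49, 0.488, -0.51, 0.511]
ft_force: [1.2, 0.7, 4.3]
opening: 0.0141
p [0.5219 0.3242 0.1236] op 0.0141 t 39.4 F [1.2 0.7 4.3]
rot first (r units) [-0.02 -0.03 -0.01] | then shift (t units, target axes) [ 0.   -0.01  0.14] | shift in present axes [ 0.   -0.01  0.14]
```

```bash
python3 -m pendant '[{"tx":0,"ty":0,"tz":0.05,"rx":0,"ry":0,"rz":0,"gripper":0},{"tx":0,"ty":0,"tz":0.05,"rx":0,"ry":0,"rz":0,"gripper":0},{"tx":0,"ty":0,"tz":0.05,"rx":0,"ry":0,"rz":0,"gripper":0},{"tx":0,"ty":0,"tz":0,"rx":0,"ry":0,"rz":0,"gripper":0}]' ;python3 -c "
from h import *
plan(.526,.324,.124,-2.3)"
```

```text
time_s: 39.77
position: [0.5252, 0.324, 0.1236]
tool_rot: [-0.49, 0.489, -0.511, 0.511]
ft_force: [-0.7, 1.7, 4.7]
opening: 0.0139
p [0.5252 0.324  0.1236] op 0.0139 t 39.8 F [-0.7  1.7  4.7]
rot first (r units) [-0.01 -0.02 -0.01] | then shift (t units, target axes) [ 0.   -0.01  0.03] | shift in present axes [ 0.   -0.01  0.03]
```

```bash
python3 -m pendant '[{"tx":0,"ty":0,"tz":0.04,"rx":0,"ry":0,"rz":0,"gripper":0},{"tx":0,"ty":0,"tz":0.04,"rx":0,"ry":0,"rz":0,"gripper":0},{"tx":0,"ty":0,"tz":0,"rx":0,"ry":0,"rz":0,"gripper":0},{"tx":0,"ty":0,"tz":0,"rx":0,"ry":0,"rz":0,"gripper":0}]' ;python3 -c "
from h import *
plan(.526,.324,.124,-2.3)"
```

```text
time_s: 40.1
position: [0.5268, 0.324, 0.1236]
tool_rot: [0.489, -0.489, 0.511, -0.51]
ft_force: [-4.3, 1.1, 6.2]
opening: 0.014
p [0.5268 0.324  0.1236] op 0.014 t 40.1 F [-4.3  1.1  6.2]
rot first (r units) [ 0.01 -0.02 -0.  ] | then shift (t units, target axes) [ 0.   -0.01 -0.03] | shift in present axes [ 0.   -0.01 -0.03]
```

```bash
python3 -m pendant '[{"tx":0,"ty":0,"tz":0.05,"rx":0,"ry":0,"rz":0,"gripper":0},{"tx":0,"ty":0,"tz":0,"rx":0,"ry":0,"rz":0,"gripper":0},{"tx":0,"ty":0,"tz":0,"rx":0,"ry":0,"rz":0,"gripper":0}]' ;python3 -c "
from h import *
plan(.526,.324,.124,-2.3)"
```

```text
time_s: 40.35
position: [0.5269, 0.324, 0.1236]
tool_rot: [0.489, -0.49, 0.511, -0.509]
ft_force: [-10.3, -0.6, 7.9]
opening: 0.0143
p [0.5269 0.324  0.1236] op 0.0143 t 40.4 F [-10.3  -0.6   7.9]
rot first (r units) [ 0.03 -0.01  0.  ] | then shift (t units, target axes) [ 0.   -0.01 -0.03] | shift in present axes [ 0.   -0.01 -0.03]
```

The jaw has hit its end: the force is rising with no more motion. I'll relieve it, release and look.

```bash
python3 -m pendant '[{"tx":0,"ty":0,"tz":-0.05,"rx":0,"ry":0,"rz":0,"gripper":0},{"tx":0,"ty":0,"tz":0,"rx":0,"ry":0,"rz":0,"gripper":50},{"tx":0,"ty":0,"tz":0,"rx":0,"ry":0,"rz":0,"gripper":50},{"tx":0,"ty":0,"tz":0,"rx":0,"ry":0,"rz":0,"gripper":50},{"tx":0,"ty":-0.4,"tz":0,"rx":0,"ry":0,"rz":0,"gripper":50},{"tx":0,"ty":-1,"tz":0,"rx":0,"ry":0,"rz":0,"gripper":50},{"tx":0,"ty":-1,"tz":0,"rx":0,"ry":0,"rz":0,"gripper":50},{"tx":0,"ty":-1,"tz":0,"rx":0,"ry":0,"rz":0,"gripper":50}]';python3 -m pendant '[{"tx":0,"ty":-0.3,"tz":-0.5,"rx":0,"ry":0,"rz":0,"gripper":50},{"tx":0,"ty":0,"tz":-0.6,"rx":0,"ry":0,"rz":0,"gripper":50},{"tx":0,"ty":0,"tz":0,"rx":0,"ry":0,"rz":0,"gripper":50},{"tx":0,"ty":0,"tz":0,"rx":0,"ry":0,"rz":0,"gripper":50}]';python3 - <<'E'
from h import *
ctrl.read_camera("wrist")
plan(.43,-.14,.2,85.8)
c=grab("wrist","w11");C=cloud(c);Z=C[...,2];g=c["img"].astype(int)
win=np.zeros((480,640),bool);win[60:345,200:560]=True
def big(m,name):
    n,l,s,ce=cv2.connectedComponentsWithStats((m&win).astype(np.uint8)); k=1+np.argmax(s[1:,4]); P=C[l==k]; print(name,len(P),rect(P),"z",np.percentile(P[:,2],[5,50,95]).round(4),s[k][:4])
big((Z>0.148)&(Z<0.16),"fintop")
big((Z>0.094)&(Z<0.104)&(g.max(2)<110),"stoptop")
big((Z>0.103)&(Z<0.1125)&(g.min(2)>110),"blocktop")
E
```

```text
time_s: 41.02
position: [0.5269, 0.3234, 0.2266]
tool_rot: [-0.489, 0.489, -0.511, 0.511]
ft_force: [-0.4, 0.2, 0.1]
opening: 0.0438
time_s: 41.35
position: [0.4941, 0.3252, 0.2351]
tool_rot: [-0.49, 0.489, -0.51, 0.511]
ft_force: [0.3, -0.6, 0.2]
opening: 0.044
p [0.4943 0.325  0.2342] op 0.0439 t 41.4 F [-0.1  0.1  0.9]
rot first (r units) [ -0.   -14.71   0.  ] | then shift (t units, target axes) [ -1.     1.14 -15.62] | shift in present axes [15.58  1.14 -1.48]
fintop 1588 (array([527.5, 324.1]), array([49.7, 14.2]), 88.0) z [0.1503 0.1527 0.154 ] [349 213  24  75]
stoptop 4789 (array([626.3, 320. ]), array([168.4,  21.4]), 87.4) z [0.0954 0.0968 0.0981] [459 116  48 213]
blocktop 3188 (array([582.3, 323.6]), array([40., 70.]), 87.8) z [0.1056 0.1069 0.1081] [379 204  97  53]
```

View pics/w11.png

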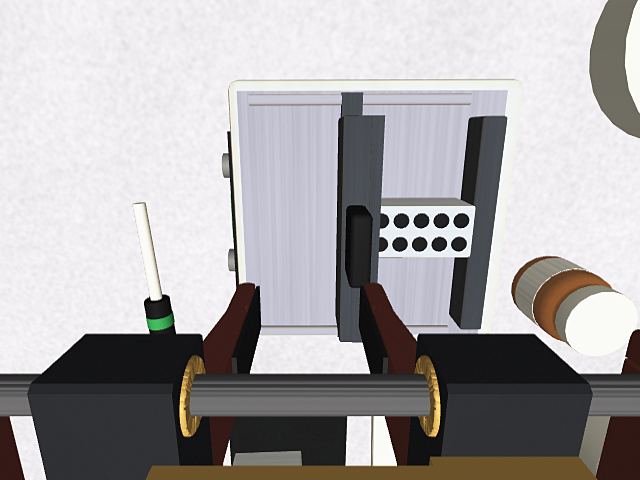

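The jaw is closed on the spare (425,230): fin at 527.5 mm, block square. Now back to lid C.

```bash
python3 -m pendant '[{"tx":0,"ty":0,"tz":0,"rx":0,"ry":-1,"rz":0,"gripper":60},{"tx":0,"ty":0,"tz":0,"rx":0,"ry":-1,"rz":0,"gripper":60},{"tx":0,"ty":0,"tz":0,"rx":0,"ry":-1,"rz":0,"gripper":60},{"tx":0,"ty":0,"tz":0,"rx":0,"ry":-1,"rz":0,"gripper":60},{"tx":0,"ty":0,"tz":0,"rx":0,"ry":-1,"rz":0,"gripper":60},{"tx":0,"ty":0,"tz":0,"rx":0,"ry":-1,"rz":0,"gripper":60},{"tx":0,"ty":0,"tz":0,"rx":0,"ry":-1,"rz":0,"gripper":60},{"tx":0,"ty":0,"tz":0,"rx":0,"ry":-1,"rz":0,"gripper":60}]';python3 -m pendant '[{"tx":0,"ty":0,"tz":0,"rx":0,"ry":-1,"rz":0,"gripper":60},{"tx":0,"ty":0,"tz":0,"rx":0,"ry":-1,"rz":0,"gripper":60},{"tx":0,"ty":0,"tz":0,"rx":0,"ry":-1,"rz":0,"gripper":60},{"tx":0,"ty":0,"tz":0,"rx":0,"ry":-1,"rz":0,"gripper":60},{"tx":0,"ty":0,"tz":0,"rx":0,"ry":-1,"rz":0,"gripper":60},{"tx":0,"ty":0,"tz":0,"rx":0,"ry":-1,"rz":0,"gripper":60},{"tx":0,"ty":0,"tz":-0.5,"rx":0,"ry":-0.7,"rz":0,"gripper":60},{"tx":0,"ty":0,"tz":-0.9,"rx":0,"ry":0,"rz":0,"gripper":60}]';python3 -m pendant '[{"tx":-0.2,"ty":0.1,"tz":-1,"rx":0,"ry":0,"rz":0,"gripper":60},{"tx":-0.3,"ty":0.1,"tz":-1,"rx":0,"ry":0,"rz":0,"gripper":60},{"tx":-0.3,"ty":0.1,"tz":-1,"rx":0,"ry":0,"rz":0,"gripper":60},{"tx":-0.3,"ty":0.1,"tz":-1,"rx":0,"ry":0,"rz":0,"gripper":60},{"tx":-0.3,"ty":0.1,"tz":-1,"rx":0,"ry":0,"rz":0,"gripper":60},{"tx":-0.3,"ty":0.1,"tz":-1,"rx":0,"ry":0,"rz":0,"gripper":60},{"tx":-0.3,"ty":0.1,"tz":-1,"rx":0,"ry":0,"rz":0,"gripper":60},{"tx":-0.3,"ty":0,"tz":-1,"rx":0,"ry":0,"rz":0,"gripper":60}]'; python3 -c "
from h import *
plan(.38,-.14,.2,85.6)"
```

```text
time_s: 42.12
position: [0.4946, 0.3248, 0.233]
tool_rot: [-0.655, 0.656, -0.266, 0.266]
ft_force: [0.2, -0.7, 0.6]
opening: 0.0527
time_s: 42.78
position: [0.4899, 0.2842, 0.2323]
tool_rot: [-0.706, 0.707, -0.025, 0.023]
ft_force: [0.7, -0.1, 0.3]
opening: 0.0525
time_s: 43.45
position: [0.4026, 0.0475, 0.2119]
tool_rot: [-0.706, 0.707, -0.027, 0.026]
ft_force: [0.6, -0.8, 0.5]
opening: 0.0526
p [0.4026 0.0475 0.2119] op 0.0526 t 43.5 F [ 0.6 -0.8  0.5]
rot first (r units) [ 0.01  0.02 -0.02] | then shift (t units, target axes) [-0.27  0.4  -6.29] | shift in present axes [-0.29  0.4  -6.29]
```

```bash
python3 -m pendant '[{"tx":0,"ty":0,"tz":-1,"rx":0,"ry":0,"rz":0,"gripper":60},{"tx":0,"ty":0,"tz":-1,"rx":0,"ry":0,"rz":0,"gripper":60},{"tx":0,"ty":0,"tz":-1,"rx":0,"ry":0,"rz":0,"gripper":60},{"tx":0,"ty":0,"tz":-1,"rx":0,"ry":0,"rz":0,"gripper":60},{"tx":0,"ty":0,"tz":-0.7,"rx":0,"ry":0,"rz":0,"gripper":60},{"tx":0,"ty":0,"tz":-0.3,"rx":0,"ry":0,"rz":0,"gripper":60},{"tx":0,"ty":0,"tz":0,"rx":0,"ry":0,"rz":0,"gripper":60},{"tx":0,"ty":0,"tz":0,"rx":0,"ry":0,"rz":0,"gripper":60}]'
python3 - <<'E'
from h import *
ctrl.read_camera("wrist")
plan(.429,-.144,.06,85.6)
c=grab("wrist","w12");C=cloud(c);Z=C[...,2]
W=np.zeros((480,640),bool);W[:370]=1;W[:,:200]=0;W[:,430:]=0
def big(m,name):
    n,l,s,ce=cv2.connectedComponentsWithStats((m&W).astype(np.uint8)); k=1+np.argmax(s[1:,4]); P=C[l==k]; print(name,len(P),rect(P),"z",np.percentile(P[:,2],[5,50,95]).round(4),s[k][:4])
big((Z>0.035)&(Z<0.043),"bar"); big((Z>0.011)&(Z<0.02),"plate")
E
```

```text
time_s: 44.12
position: [0.3923, -0.1004, 0.2128]
tool_rot: [0.707, -0.706, 0.027, -0.026]
ft_force: [-0.3, -0.1, 0.3]
opening: 0.0526
p [ 0.3923 -0.0998  0.2129] op 0.0526 t 44.2 F [-0.  -0.   0.5]
rot first (r units) [-0.01  0.03 -0.01] | then shift (t units, target axes) [ 1.33  5.1  -1.37] | shift in present axes [ 1.33  5.1  -1.38]
bar 1217 (array([431.5,  -3.6]), array([13., 80.]), 89.9) z [0.0372 0.0417 0.0428] [413 211  17  88]
plate 18310 (array([ 431.1, -141.1]), array([140.5, 146.2]), 85.3) z [0.0137 0.0149 0.0161] [200 180 145 148]
```

View pics/w12.png

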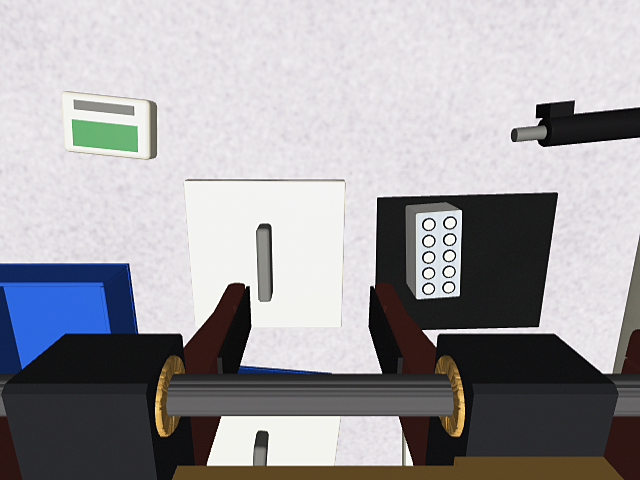

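The done block (438,255) has been knocked and now sits off-centre and rotated on the mat. I'll measure it.

Run:
```python
from h import *
c=grab("wrist");C=cloud(c);Z=C[...,2]
W=np.zeros((480,640),bool);W[200:305,400:470]=1
P=C[W&(Z>0.039)&(Z<0.047)];print("done",rect(P),np.percentile(P[:,2],[5,50,95]))
W=np.zeros((480,640),bool);W[215:310,252:276]=1
P=C[W&(Z>0.036)&(Z<0.043)];print("bar",rect(P))
t=grab("top","t4");C=cloud(t);Z=C[...,2]
W=np.zeros((480,640),bool);W[250:300,245:305]=1
P=C[W&(Z>0.036)];print("top done",rect(P))
print([onz(c,u,v,.003).round(4) for u,v in [(377,196),(556,193),(540,328)]])
```

```text
done (array([431.4,  10.2]), array([79.9, 40.5]), 0.4) [0.04060447 0.04211141 0.04356542]
bar (array([ 430.8, -144. ]), array([12. , 70.1]), 85.5)
top done (array([411.7, -23.9]), array([146.3,  85.7]), 65.8)
[array([ 0.3817, -0.0352,  0.003 ]), array([0.3912, 0.132 , 0.003 ]), array([0.5311, 0.1288, 0.003 ])]
```

The done block is at (431,10) mm. It is upright, fully on the mat and well inside the limits, so I'll leave it. Picking up lid C.

```bash
python3 -m pendant '[{"tx":0.4,"ty":0.3,"tz":-0.5,"rx":0,"ry":0.03,"rz":0,"gripper":60},{"tx":0.6,"ty":0.6,"tz":-0.6,"rx":0,"ry":0,"rz":0,"gripper":60},{"tx":0.38,"ty":0.9,"tz":-0.28,"rx":0,"ry":0,"rz":0,"gripper":60},{"tx":0,"ty":1,"tz":0,"rx":0,"ry":0,"rz":0,"gripper":60},{"tx":0,"ty":1,"tz":0,"rx":0,"ry":0,"rz":0,"gripper":60},{"tx":0,"ty":0.8,"tz":0,"rx":0,"ry":0,"rz":0,"gripper":55},{"tx":0,"ty":0.5,"tz":0,"rx":0,"ry":0,"rz":0,"gripper":50},{"tx":0,"ty":0,"tz":0,"rx":0,"ry":0,"rz":0,"gripper":50}]'; python3 -m pendant '[{"tx":0,"ty":0,"tz":0,"rx":0,"ry":0,"rz":0,"gripper":50}]'; python3 -c "
from h import *
plan(.4305,-.144,.022,85.5)"
```

```text
time_s: 44.98
position: [0.4283, -0.1431, 0.056]
tool_rot: [0.708, -0.706, 0.029, -0.024]
ft_force: [-1.4, 0.3, 0.2]
opening: 0.0442
time_s: 45.07
position: [0.43, -0.144, 0.0598]
tool_rot: [0.707, -0.706, 0.027, -0.026]
ft_force: [-0.4, -0.0, 0.2]
opening: 0.0441
p [ 0.43   -0.144   0.0598] op 0.0441 t 45.1 F [-0.4 -0.   0.2]
rot first (r units) [-0.01  0.03 -0.01] | then shift (t units, target axes) [0.02 1.26 0.  ] | shift in present axes [ 0.02  1.26 -0.  ]
```

```bash
python3 -m pendant '[{"tx":0.02,"ty":0.5,"tz":0,"rx":0,"ry":0.03,"rz":0,"gripper":50},{"tx":0,"ty":0.4,"tz":0,"rx":0,"ry":0,"rz":0,"gripper":50},{"tx":0,"ty":0.25,"tz":0,"rx":0,"ry":0,"rz":0,"gripper":50},{"tx":0,"ty":0.11,"tz":0,"rx":0,"ry":0,"rz":0,"gripper":50},{"tx":0,"ty":0,"tz":0,"rx":0,"ry":0,"rz":0,"gripper":0},{"tx":0,"ty":0,"tz":0,"rx":0,"ry":0,"rz":0,"gripper":0},{"tx":0,"ty":0,"tz":0,"rx":0,"ry":0,"rz":0,"gripper":0},{"tx":0,"ty":0,"tz":0,"rx":0,"ry":0,"rz":0,"gripper":0}]' 45; python3 -m pendant '[{"tx":0,"ty":0,"tz":0,"rx":0,"ry":0,"rz":0,"gripper":0},{"tx":0,"ty":0,"tz":0,"rx":0,"ry":0,"rz":0,"gripper":0}]';  python3 -c "
from h import *
st();plan(.4903,-.3534,.13,85.5)"
```

```text
time_s: 45.73
position: [0.4313, -0.1451, 0.0231]
tool_rot: [-0.706, 0.707, -0.028, 0.029]
ft_force: [0.8, 0.7, -0.4]
opening: 0.0208
time_s: 45.9
position: [0.4312, -0.145, 0.0229]
tool_rot: [-0.707, 0.707, -0.028, 0.029]
ft_force: [0.2, 0.4, 2.0]
opening: 0.0119
t 45.9 p [ 0.4312 -0.145   0.0229] op 0.0119 F [0.2 0.4 2. ]
toolx [ 0.997 -0.08   0.001] y [ 0.001 -0.    -1.   ] z [ 0.08   0.997 -0.   ]
j [-0.4  -0.26  1.91  0.    1.48 -1.89]
p [ 0.4312 -0.145   0.0229] op 0.0119 t 45.9 F [0.2 0.4 2. ]
rot first (r units) [ 0.   -0.02  0.01] | then shift (t units, target axes) [ 2.51 -3.57 -6.77] | shift in present axes [ 2.52 -3.57 -6.77]
```

```bash
python3 -m pendant '[{"tx":0,"ty":-0.4,"tz":0,"rx":0,"ry":0,"rz":0,"gripper":0},{"tx":0,"ty":-0.8,"tz":0,"rx":0,"ry":0,"rz":0,"gripper":0},{"tx":0,"ty":-0.9,"tz":0,"rx":0,"ry":0,"rz":0,"gripper":0},{"tx":0,"ty":-0.8,"tz":-0.2,"rx":0,"ry":0,"rz":0,"gripper":0},{"tx":0.2,"ty":-0.5,"tz":-0.5,"rx":0,"ry":0,"rz":0,"gripper":0},{"tx":0.4,"ty":-0.2,"tz":-0.8,"rx":0,"ry":0,"rz":0,"gripper":0},{"tx":0.4,"ty":0,"tz":-0.9,"rx":0,"ry":0,"rz":0,"gripper":0},{"tx":0.4,"ty":0,"tz":-0.9,"rx":0,"ry":0,"rz":0,"gripper":0}]'; python3 -m pendant '[{"tx":0.4,"ty":0,"tz":-0.9,"rx":0,"ry":0,"rz":0,"gripper":0},{"tx":0.4,"ty":0,"tz":-0.9,"rx":0,"ry":0,"rz":0,"gripper":0},{"tx":0.3,"ty":0,"tz":-0.8,"rx":0,"ry":0,"rz":0,"gripper":0},{"tx":0.07,"ty":0,"tz":-0.6,"rx":0,"ry":0,"rz":0,"gripper":0},{"tx":0,"ty":0,"tz":-0.27,"rx":0,"ry":0,"rz":0,"gripper":0},{"tx":0,"ty":0,"tz":0,"rx":0,"ry":0,"rz":0,"gripper":0},{"tx":0,"ty":0,"tz":0,"rx":0,"ry":0,"rz":0,"gripper":0},{"tx":0,"ty":0,"tz":0,"rx":0,"ry":0,"rz":0,"gripper":0}]';  python3 -c "
from h import *
ctrl.read_camera('wrist');plan(.4918,-.3535,.0629,85.5)"
```

```text
time_s: 46.57
position: [0.4656, -0.2482, 0.1324]
tool_rot: [-0.706, 0.707, -0.027, 0.029]
ft_force: [0.3, 0.4, -0.9]
opening: 0.0119
time_s: 47.23
position: [0.4915, -0.3525, 0.1307]
tool_rot: [0.707, -0.706, 0.028, -0.028]
ft_force: [0.2, 0.1, -1.2]
opening: 0.0117
p [ 0.4915 -0.3525  0.1308] op 0.0114 t 47.3 F [ 0.2 -0.3 -1.7]
rot first (r units) [-0.   -0.01  0.  ] | then shift (t units, target axes) [ 0.01  2.26 -0.03] | shift in present axes [ 0.01  2.26 -0.03]
```

```bash
python3 -m pendant '[{"tx":0.01,"ty":0.5,"tz":-0.03,"rx":0,"ry":0,"rz":0,"gripper":0},{"tx":0,"ty":0.5,"tz":0,"rx":0,"ry":0,"rz":0,"gripper":0},{"tx":0,"ty":0.4,"tz":0,"rx":0,"ry":0,"rz":0,"gripper":0},{"tx":0,"ty":0.25,"tz":0,"rx":0,"ry":0,"rz":0,"gripper":0},{"tx":0,"ty":0.2,"tz":0,"rx":0,"ry":0,"rz":0,"gripper":0},{"tx":0,"ty":0.2,"tz":0,"rx":0,"ry":0,"rz":0,"gripper":0},{"tx":0,"ty":0.1,"tz":0,"rx":0,"ry":0,"rz":0,"gripper":0},{"tx":0,"ty":0,"tz":0,"rx":0,"ry":0,"rz":0,"gripper":0}]';  python3 -c "
from h import *
plan(.4918,-.3535,.0629,85.5)"
```

```text
time_s: 47.95
position: [0.4915, -0.3543, 0.0653]
tool_rot: [0.707, -0.706, 0.029, -0.028]
ft_force: [0.2, -0.3, -2.0]
opening: 0.0114
p [ 0.4915 -0.3543  0.0653] op 0.0114 t 48.0 F [ 0.2 -0.3 -2. ]
rot first (r units) [-0.   -0.02 -0.01] | then shift (t units, target axes) [0.01 0.08 0.03] | shift in present axes [0.01 0.08 0.03]
```

```bash
python3 -m pendant '[{"tx":0,"ty":0.08,"tz":0,"rx":0,"ry":0,"rz":0,"gripper":0},{"tx":0,"ty":0.05,"tz":0,"rx":0,"ry":0,"rz":0,"gripper":0},{"tx":0,"ty":0,"tz":0,"rx":0,"ry":0,"rz":0,"gripper":0},{"tx":0,"ty":0,"tz":0,"rx":0,"ry":0,"rz":0,"gripper":0}]';  python3 -c "
from h import *
plan(.4918,-.3535,.0629,85.5)"
```

```text
time_s: 48.28
position: [0.4921, -0.3548, 0.0629]
tool_rot: [-0.706, 0.707, -0.028, 0.029]
ft_force: [-0.3, 0.4, 3.6]
opening: 0.0118
p [ 0.4921 -0.3548  0.0629] op 0.0118 t 48.3 F [-0.3  0.4  3.6]
rot first (r units) [ 0.01 -0.02  0.01] | then shift (t units, target axes) [-0.01  0.    0.04] | shift in present axes [-0.01  0.    0.04]
```

Seated, with upward contact at the expected height. I'll release, retreat up and back, and check everything.

```bash
python3 -m pendant '[{"tx":0,"ty":0,"tz":0,"rx":0,"ry":0,"rz":0,"gripper":50},{"tx":0,"ty":0,"tz":0,"rx":0,"ry":0,"rz":0,"gripper":50},{"tx":0,"ty":0,"tz":0,"rx":0,"ry":0,"rz":0,"gripper":50},{"tx":0,"ty":-0.4,"tz":0,"rx":0,"ry":0,"rz":0,"gripper":50},{"tx":0,"ty":-1,"tz":0,"rx":0,"ry":0,"rz":0,"gripper":60},{"tx":0,"ty":-1,"tz":0,"rx":0,"ry":0,"rz":0,"gripper":60},{"tx":-0.6,"ty":-1,"tz":0,"rx":0,"ry":0,"rz":0,"gripper":60},{"tx":-0.9,"ty":-1,"tz":0,"rx":0,"ry":0,"rz":0,"gripper":60}]'; python3 -m pendant '[{"tx":-0.9,"ty":-0.5,"tz":0,"rx":0,"ry":0,"rz":0,"gripper":60},{"tx":0,"ty":0,"tz":0,"rx":0,"ry":0,"rz":0,"gripper":60},{"tx":0,"ty":0,"tz":0,"rx":0,"ry":0,"rz":0,"gripper":60},{"tx":0,"ty":0,"tz":0,"rx":0,"ry":0,"rz":0,"gripper":60}]'
python3 - <<'E'
from h import *
c=grab("wrist","w13");c=grab("wrist","w13");C=cloud(c);Z=C[...,2]
W=np.zeros((480,640),bool);W[:372]=1;W[:,:200]=0;W[:,430:]=0
def big(m,name):
    n,l,s,ce=cv2.connectedComponentsWithStats((m&W).astype(np.uint8)); k=1+np.argmax(s[1:,4]); P=C[l==k]; print(name,len(P),rect(P),"z",np.percentile(P[:,2],[5,50,95]).round(4),s[k][:4])
big((Z>0.048)&(Z<0.062),"lidC plate");big((Z>0.074)&(Z<0.086),"bar")
grab("scene","s5")
c=grab("top","t5");C=cloud(c);Z=C[...,2]
def comp(mask,seed,name):
    n,l,s,ce=cv2.connectedComponentsWithStats(mask.astype(np.uint8)); k=l[seed[1],seed[0]]; P=C[l==k]; print(name,k,len(P),rect(P),np.percentile(P[:,2],[5,50,95]).round(4))
for nm,sd in [("lidA",(255,215)),("lidB",(330,215)),("lidC",(400,250))]:
    comp((Z>0.045)&(Z<0.065),sd,nm)
E
```

```text
time_s: 48.95
position: [0.4473, -0.3504, 0.1956]
tool_rot: [0.707, -0.706, 0.028, -0.028]
ft_force: [0.7, -1.2, -1.4]
opening: 0.0524
time_s: 49.28
position: [0.4201, -0.3486, 0.2087]
tool_rot: [0.707, -0.706, 0.028, -0.028]
ft_force: [-0.0, -0.5, 0.0]
opening: 0.0527
lidC plate 20367 (array([ 486.8, -354.5]), array([146.3, 136.6]), 85.3) z [0.0537 0.0549 0.056 ] [219 223 180 149]
bar 1154 (array([ 491.2, -355. ]), array([11.8, 69.9]), 84.9) z [0.0765 0.0786 0.0798] [301 277  16  81]
lidA 23 2372 (array([620.4,  51. ]), array([146.3, 147.6]), 89.6) [0.0513 0.0557 0.0598]
lidB 22 2349 (array([ 620.5, -163.8]), array([145.8, 146.6]), 80.4) [0.0516 0.0556 0.0598]
lidC 93 1448 (array([ 489.2, -352.5]), array([145.8, 146.9]), 85.6) [0.0514 0.056  0.06  ]
```

View pics/s5.png

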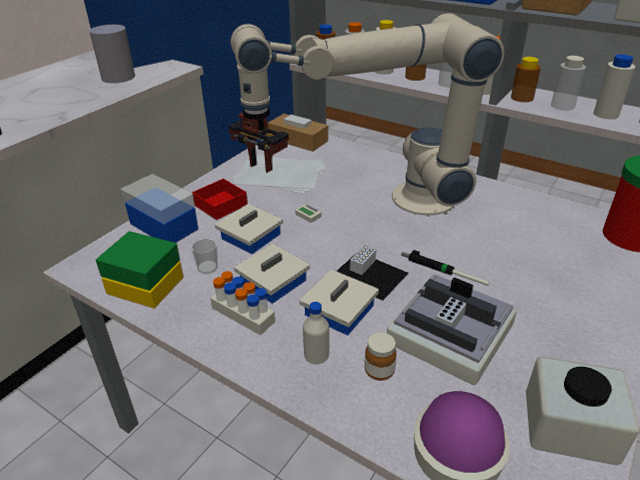

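View pics/w13.png

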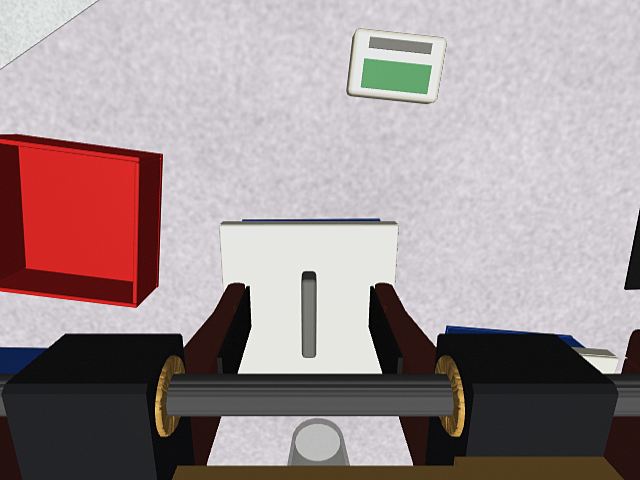

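View pics/t5.png

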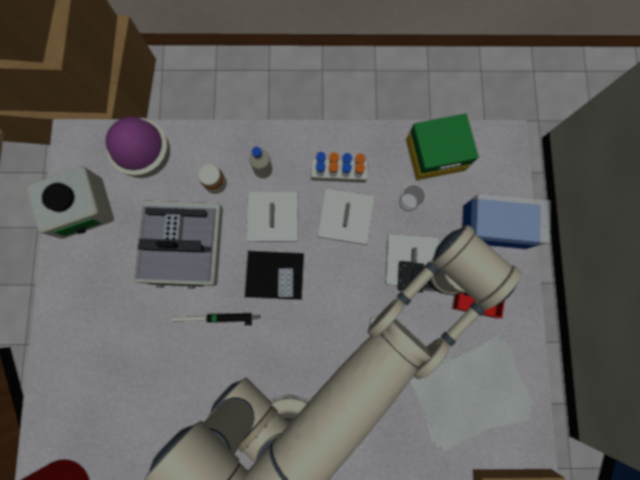

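Lids A, B and C measure within 2 mm of their starting places, level and at the right height. The done block is upright on the mat, the spare is clamped and the bystanders look unmoved. Handing in.

```bash
python3 -c "
from station import ctrl
print(ctrl.job_done())"
```

```text
the job is handed in; nothing more can be done
None
```

I finished every step and handed the job in at about 50 s on the robot's clock; `job_done` gives no verdict.

- **Finished block:** I slid the jaw open about 53 mm. There was only one finished block, and I lifted it out and stood it at the mat centre.
- **Boxes:** I checked them by raising one lid at a time straight up. The box at y ≈ 0.05 m held the stub and the one at y ≈ -0.16 m the puck; both stayed put. The spare was in the third box, at y ≈ -0.35 m.
- **Spare and lids:** I stood the spare in the clamp, closed the jaw to its end stop, and put all three lids back.

Last checks:

| Item | Result |
|---|---|
| Spare | Square to the clamp; its centre in x, worked out from its stop end, is within about 1 mm of nominal |
| Jaw | Grip at 527.5 mm in x, about 527 expected when fully closed |
| Lids | All level, at the right height, within about 2 mm of their starting positions |
| Bystanders | No shift visible in the pictures; not measured |

- **Finished block was moved:** it was knocked while the arm was away. It now stands upright at about (431, 10) mm, roughly 25 mm and 38 mm off the mat centre. That is inside the limits, so I left it there.
- **Disagreements:** the top and wrist cameras differed by 2–3 mm on some points. The first top-view mat mask also read oversize, so I used the mat's corners instead.

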